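# Load the hanging scale's pan with two tall bottles and a jar

## Robot

A 7-joint arm with a two-finger parallel gripper is mounted at the origin on the work surface. World frame = base frame: x ahead of the robot, y to its left, z up, the work surface at z = 0. Lengths are in mm, angles in rad, forces in N, time in s.
With the tool pointing down it reaches from about 400 to 850 mm from the base axis. Payload 4.4 kg.
Tool frame: the origin (TCP) lies on the mounting face of the last link; the fingertips stand 199 mm ahead of it and the grasp point (between the pads) lies 180 mm ahead of it (bot.tip_extent is the distance from the TCP to the fingertips, in mm); y points along the fingers, z is the direction in which the jaws open and shut, and the axes are right-handed (so a half turn about y gives the same grasp; the last joint's range is limited). The gripper opens to 94 mm and grips with 3 to 60 N. Pads are 16 mm wide; open, the fingers measure 119 mm over their backs; the gripper's body (75 mm by 177 mm) begins 78 mm behind the grasp point.
Start: joints at [1.214, 0.628, 0.038, 1.517, -0.027, 0.996, -0.02], TCP at [186.388, -622.716, 404.678] pointing down, gripper open.
Joint ranges: [-3.06, 3.06], [-0.37, 2.12], [-1.25, 1.32], [0.18, 2.47], [-1.1, 4.24], [0.23, 1.98], [-2.94, 2.94]. Speed limits (rad/s): [2.57, 2.57, 3.14, 3.14, 3.14, 3.14, 3.14].

## Interface

Orientations are given as [roll, pitch, yaw] about the fixed x, y, z axes, in that order (R = Rz(yaw) Ry(pitch) Rx(roll)).
In Python, from rig import bot gives the robot as it stands. Calls block until the motion is done:
- bot.reach(position, orientation): joint-space move of the TCP to a pose.
- bot.line_to(position, orientation=None, feed=150, force_limit=None): straight line of the TCP; orientation=None keeps the orientation; feed is the mean speed in mm/s. With force_limit (N) it stops when the force on the tool has changed by that much, and returns True; else False.
- bot.movej(angles): joint-space move.
- bot.command_gripper(opening, grasp_force=None): finger opening in mm; grasp_force is the grip in N (None keeps the last); returns when the fingers have stopped.
- bot.sleep(seconds).
- bot.solve_ik(position, orientation): joint angles nearest the present ones, or None.
- bot.get_state(): the state.
- bot.grab_frame(name): name is "scene" or "side" or "wrist"; returns a dict with "image" (420x560x3 uint8, red, green, blue), "K" (3x3 intrinsics, pixels), "dist" ([k1, k2, p1, p2, k3] as OpenCV has them; the pictures are not rectified), "R" (3x3) and "t" (3): a world point X has camera coordinates R X + t; the wrist camera has in their place "T_tool_cam" (4x4, takes a point from camera to tool coordinates, whose origin is the TCP and whose axes are the tool frame's). Camera axes: x right, y down, z forward; pixel columns grow to the right and rows downward; lengths in mm; the calibration is good to about 2 mm. A picture is of the moment at which its call begins: read the wrist's pose just before it. There is no depth.
A pose or a line that the arm cannot do raises bot.MotionError and nothing moves.
- bot.hand_in(): hands the job in, once; it reports no verdict.
The state is a dict: "time": time; "joint_pos": joint angles; "dq": joint speeds; "effort": joint torques, N m; "tcp_pos": TCP position; "tool_rot": TCP orientation; "ft_force": force on the tool from outside, world axes, zero at the start; "torque": the same for the moment, N m; "grip_width": finger opening in mm.
Only numpy, scipy, OpenCV 4.12 (cv2) and the standard library are available. Lean on these libraries where they do the work, as an engineer would, in place of code of your own. Each camera call takes 0.05 s, during which the arm holds its last target.

## Task

Put this order on the hanging dial scale to be weighed: stand the two tall bottles side by side at the back of the pan, behind its hanging frame, and only then stand the short jar in front of them. The pan sinks on its spring under every load: lower each thing slowly with the pan until the pan bears its weight before you let go, so that the pan never drops or bounces. Leave all three upright and the scale hanging still, without knocking the scale or disturbing the other things on the counter.

Things in the scene. Friction and masses are not known exactly. Their poses are not given: they have to be found in the camera images.
- pan_mid (a point): Centre of the top of the pan's floor; x to the back edge (away from the robot), y left, z up. Aluminium tray, 212 mm deep, 334 mm wide, rim 12 mm above the floor. When empty its floor is 105 mm above the counter. Loaded off centre it swings up to 0.08 rad, damped, still after 2 s. Bottles go 20 to 85 mm behind this point (best 40, 90 mm apart in y), the jar 5 to 85 mm in front (best 50).
- bar_mid (a point): Middle of the underside of the pan's hanging frame, 340 mm straight above pan_mid. The frame is flat steel in the pan's y-z plane at x = 0: two upright arms on the pan's left and right edges (y = +-168 mm) and this crossbar joining them, all 18 mm deep in x and 5 mm thick. The opening between the arms is 331 mm wide. The crossbar hangs on the sprung hook.
- scale: Scale stand; origin on the counter under the pan's centre, x to its column, z up. Its base, 12 mm high, lies under the pan; a 25 mm column stands 215 mm behind the origin and carries an arm 0.79 m up with the round dial head: 192 mm across, 110 mm thick in x, above the frame, underside 0.51 m above the counter.
- hook (a joint): How far the sprung hook and the pan have sunk, m: 0 when empty, growing downwards to a stop at 0.078. The spring gives 3.8 mm per newton (260 N/m), lightly damped: about 17 mm for a bottle and 12 mm for the jar, depending on their unknown masses. If a thing is let go before the pan bears it, the pan drops.
- bottle_a_mid (a point): Centre, 115 mm above the foot, of a tall round green glass bottle with blank label and dark cap, standing on the counter: 230 mm high, 56 mm in diameter up to 145 mm, then shoulders, a 26 mm neck from 180 mm and a 29 mm cap from 210 mm up. 0.33 to 0.55 kg. z is its axis, up.
- bottle_b_mid (a point): The same for the other tall bottle, which is identical.
- jar_mid (a point): Centre, 57 mm above the foot, of the short round green glass jar with blank label and dark flat lid, standing on the counter: 115 mm high, 62 mm in diameter up to 90 mm, lid 60 mm in diameter. 0.24 to 0.4 kg. z is its axis, up.
- tin_mid (a point): Bystander, leave alone: low tin can with a paper label, 72 mm in diameter, 55 mm high; its centre.
- mill_mid (a point): Bystander, leave alone: turned dark wooden pepper mill, 48 mm in diameter, 95 mm high; its centre.
- ramekin_mid (a point): Bystander, leave alone: small open white cup, 76 mm across the rim, 42 mm high; its centre.
- salt_mid (a point): Bystander, leave alone: white salt shaker with a steel cap, 44 mm in diameter, 64 mm high; its centre.
- mug_mid (a point): Bystander, leave alone: white mug, 72 mm in diameter with a handle, 80 mm high; its centre.
- flat_tin_mid (a point): Bystander, leave alone: flat rectangular fish tin, 60 x 105 mm, 24 mm high; its centre.
- bottle_a: The bottle of bottle_a_mid; origin at the centre of its foot.
- bottle_b: The bottle of bottle_b_mid; origin at the centre of its foot.
- jar: The jar of jar_mid; origin at the centre of its foot.
Not all that is in view belongs to the job. Leave any orange or pink look-alike of the bottle_b alone.

How it is judged:
By the outcome, as a careful person would: the job done as asked, in the order asked, and still so for the second after the job is handed in, with the robot touching nothing.
It also fails if it takes over 72 s, if anything falls off the work surface, if the arm or the gripper's body presses on something with over 40 N, if the wrist force passes 120 N, or if a joint passes its speed limit or range.

## Working session

There is one attempt and no reset: what is moved stays moved. The work goes in short steps, each a Python script; the robot and the scene stay as the last script left them, time stands still between calls to the robot, and variables do not carry over. Pictures are saved under pics/ and viewed, and the job is handed in when it is done.

```bash
ls; mkdir -p pics
python3 - <<'E'
from rig import bot
import cv2,json
s=bot.get_state()
print({k:s[k] for k in ('time','tcp_pos','tool_rot','ft_force','grip_width')})
for n in ("scene","side","wrist"):
    f=bot.grab_frame(n)
    cv2.imwrite(f"pics/{n}0.png",cv2.cvtColor(f["image"],cv2.COLOR_RGB2BGR))
    print(n,[ (k,f[k].tolist() if hasattr(f[k],'tolist') else f[k]) for k in f if k!="image"])
E
```

```text
pics
{'time': 0.0, 'tcp_pos': array([ 186.28537226, -622.43243112,  403.78467418]), 'tool_rot': array([-1.57264269e+00, -5.93881962e-05, -2.85080671e+00]), 'ft_force': array([0.12783545, 1.09987358, 0.26834021]), 'grip_width': 94.29698810960772}
scene [('K', [[400.8567071470297, 0.0, 279.41339484012826], [0.0, 400.8567071470297, 210.7933178106036], [0.0, 0.0, 1.0]]), ('dist', [-0.10003636569313093, 0.0, 0.0, 0.0, 0.0]), ('R', [[-0.2874218313714297, 0.9577709551259519, 0.007967958848720303], [0.7600344799020651, 0.23312890649631363, -0.6066288010932471], [-0.5828690077634001, -0.1683024375134076, -0.7949452869952462]]), ('t', [216.71411897896084, -243.96013083045568, 1646.2073231844745])]
side [('K', [[538.591206699894, 0.0, 279.13726161723747], [0.0, 538.591206699894, 210.8441346060092], [0.0, 0.0, 1.0]]), ('dist', [-0.17800778516387822, 0.0, 0.0, 0.0, 0.0]), ('R', [[-0.8732489707230766, -0.48726753102334924, -0.002566776479697668], [-0.3176415311100791, 0.5732351426586719, -0.7553180316496731], [0.3695133189008646, -0.6587653788956287, -0.655353402923466]]), ('t', [447.09763642795633, 389.5119369088483, 1389.308106641488])]
wrist [('K', [[336.34034100813744, 0.0, 281.67479750580804], [0.0, 336.34034100813744, 208.88125312274045], [0.0, 0.0, 1.0]]), ('dist', [-0.056666407181504376, 0.0, 0.0, 0.0, 0.0]), ('T_tool_cam', [[0.0008040013350861213, 0.9615137598195818, 0.2747556064204334, -78.53144958041159], [0.0001576471180073956, -0.2747558136802798, 0.9615140238167452, 19.27309877692107], [0.999999664364561, -0.000729744129344057, -0.00037248391418163475, 1.1277528142373816], [0.0, 0.0, 0.0, 1.0]])]
```

View pics/scene0.png

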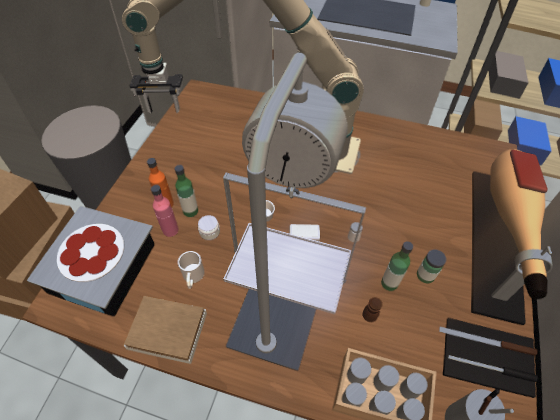

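View pics/side0.png

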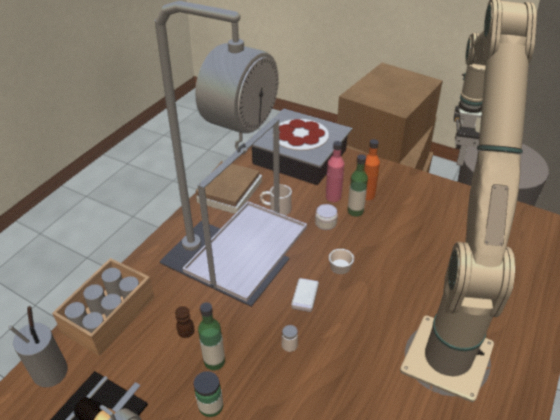

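View pics/wrist0.png

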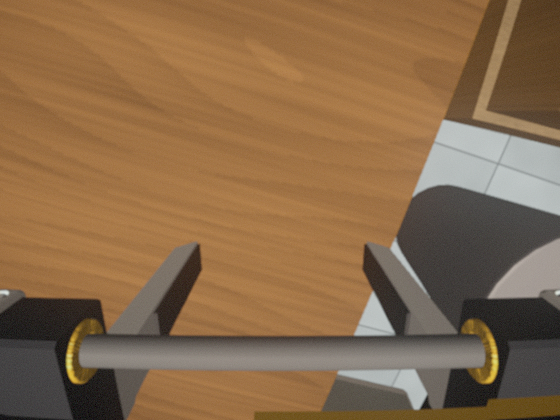

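```bash
cat > h.py <<'E'
from rig import bot
import numpy as np, cv2
def grab(n):
    return bot.grab_frame(n)
def save(img,name,box=None,s=1):
    if box: x0,y0,x1,y1=box; img=img[y0:y1,x0:x1]
    img=cv2.resize(img,None,fx=s,fy=s,interpolation=cv2.INTER_CUBIC)
    cv2.imwrite("pics/"+name,cv2.cvtColor(img,cv2.COLOR_RGB2BGR))
def norm(f,p): return cv2.undistortPoints(np.array([[p]],float),f["K"],f["dist"])[0,0]
def P(f): return np.hstack([np.array(f["R"]),np.array(f["t"]).reshape(3,1)])
def tri(fs,ps):
    n=[norm(f,p).reshape(2,1) for f,p in zip(fs,ps)]
    X=cv2.triangulatePoints(P(fs[0]),P(fs[1]),n[0],n[1]); X=X[:3,0]/X[3,0]
    r=[np.linalg.norm(proj(f,X)-p) for f,p in zip(fs,ps)]
    return X,r
def proj(f,X): 
    return cv2.projectPoints(np.array([X],float),cv2.Rodrigues(np.array(f["R"]))[0],np.array(f["t"],float),np.array(f["K"]),np.array(f["dist"]))[0][0,0]
def atz(f,p,z):
    R=np.array(f["R"]);t=np.array(f["t"]);d=R.T@np.append(norm(f,p),1);c=-R.T@t
    return c+d*(z-c[2])/d[2]
E
python3 - <<'E'
from h import *
import pickle
a=grab("scene");b=grab("side")
pickle.dump((a,b),open("f0.pkl","wb"))
A=a["image"];B=b["image"]
def mk(*l): return np.hstack(l)
def crop(I,x0,y0,w,h,s): return cv2.resize(I[y0:y0+h,x0:x0+w],(w*s,h*s),interpolation=cv2.INTER_CUBIC)
save(mk(crop(A,140,150,90,100,4),crop(B,310,130,90,100,4)),"c_left.png")
save(mk(crop(A,350,230,100,100,4),crop(B,170,300,100,100,4)),"c_right.png")
save(crop(A,220,170,150,140,4),"c_panA.png")
save(crop(B,180,110,135,190,3),"c_panB.png")
E
```

```text
(no output)
```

View pics/c_left.png

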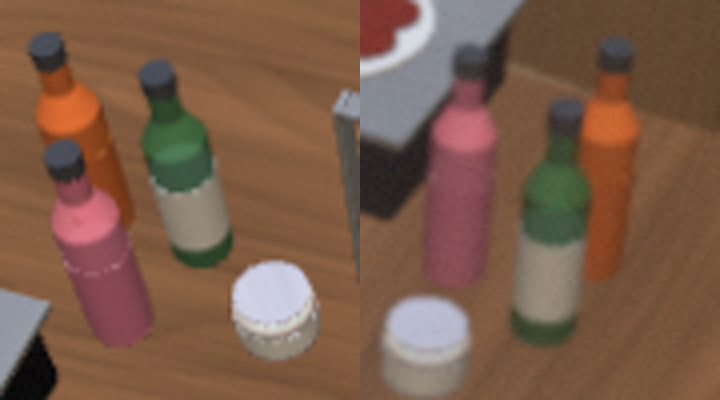

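View pics/c_right.png

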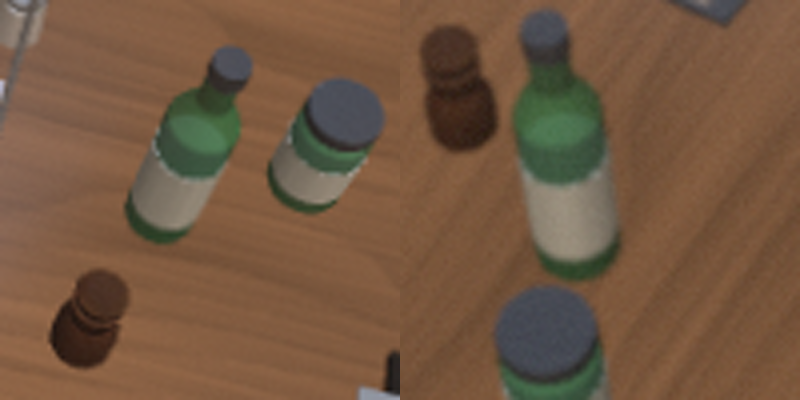

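View pics/c_panA.png

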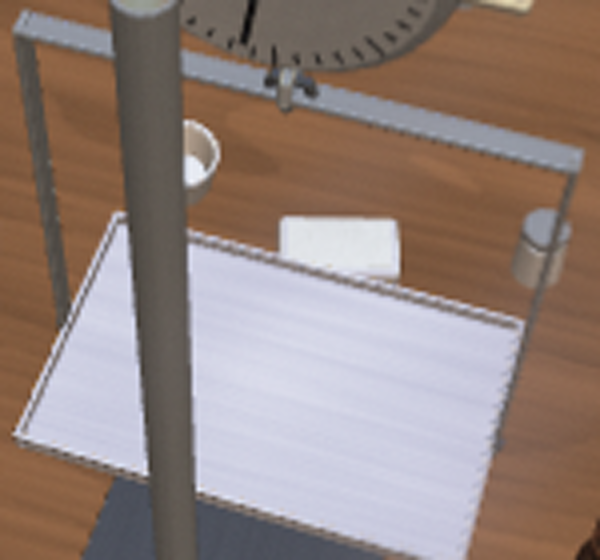

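View pics/c_panB.png

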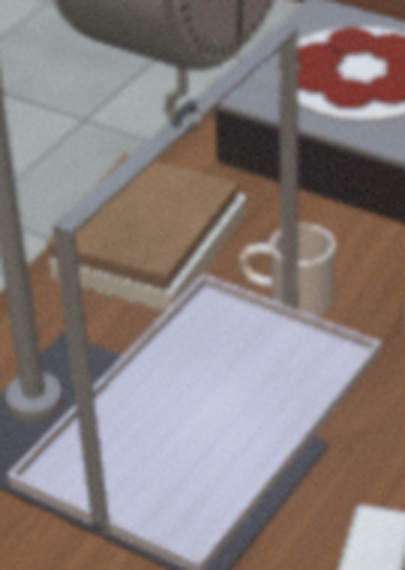

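Run:
```python
from h import *
import pickle
a,b=pickle.load(open("f0.pkl","rb"))
np.set_printoptions(precision=1,suppress=True)
for n,p,q,z in [("capL",(179.3,167.4),(361.8,156.5),230),("capR",(408,245.5),(206.5,306.2),230),("jar",(436.5,257.5),(206.7,381.7),115),
 ("panF-",(250,224.2),(306,225),117),("panF+",(350,251.2),(246.7,299.3),117),("panB-",(224.5,279.2),(249,202.7),117),
 ("bar-",(226,176),(277.7,121.7),450),("bar+",(364,210),(200.7,186),450),
 ("tin",(208,221),(326,212),55),("mug",(191,262),(280,190),80),("ram",(268,210),(341,257),42),("salt",(356.5,226.5),(290,331),64),("mill",(374.5,303.5),(183,311),95),
 ("orange",(152,161),(373,141.5),230),("pink",(156,188),(337,144),230)]:
    X,r=tri((a,b),(p,q)); print(n,X,np.array(r),"atz",atz(a,p,z),atz(b,q,z))
```

```text
capL [ 451.4 -427.4  228.3] [0. 0.] atz [ 452.9 -426.2  230. ] [ 450.6 -425.2  230. ]
capR [535.4 304.7 228.4] [0.5 0.6] atz [537.5 305.3 230. ] [534.  304.4 230. ]
jar [470.8 417.9 112.8] [0.3 0.5] atz [473.1 418.  115. ] [469.3 418.  115. ]
panF- [ 516.4 -171.9  110.2] [0.5 0.6] atz [ 522.3 -168.4  117. ] [ 512.8 -167.2  117. ]
panF+ [522.1 156.6 106.9] [0. 0.] atz [528.7 156.4 117. ] [517.2 163.5 117. ]
panB- [ 723.3 -179.6  107.5] [0.8 0.7] atz [ 729.2 -174.8  117. ] [ 716.6 -172.9  117. ]
bar- [ 615.7 -180.3  438.9] [0. 0.] atz [ 624.8 -175.6  450. ] [ 606.8 -164.4  450. ]
bar+ [627.4 157.5 446.8] [0.2 0.2] atz [629.7 157.  450. ] [624.9 161.2 450. ]
tin [ 513.4 -323.7   53.3] [1.3 1.4] atz [ 510.9 -327.1   55. ] [ 513.4 -316.    55. ]
mug [ 685.  -310.1   80.7] [1.3 1.2] atz [ 687.5 -306.5   80. ] [ 684.8 -316.    80. ]
ram [ 392.3 -155.    44. ] [2.  2.4] atz [ 396.7 -149.4   42. ] [ 390.9 -165.2   42. ]
salt [389.6 161.1  60.6] [0. 0.] atz [392.1 160.9  64. ] [388.4 163.4  64. ]
mill [660.5 258.8  82.3] [0.5 0.6] atz [667.8 258.4  95. ] [652.3 264.8  95. ]
orange [ 451.6 -525.7  228.5] [0.1 0.1] atz [ 452.5 -525.   230. ] [ 450.9 -522.9  230. ]
pink [ 550.7 -459.5  225.3] [0.4 0.4] atz [ 552.9 -457.8  230. ] [ 548.  -450.9  230. ]
```

```bash
cat >> h.py <<'E'
from scipy.spatial.transform import Rotation as Ro
from scipy.optimize import least_squares
def ori(psi,alpha,flip=False):
    d=np.array([np.cos(alpha)*np.cos(psi),np.cos(alpha)*np.sin(psi),-np.sin(alpha)])
    z=np.array([np.sin(psi),-np.cos(psi),0.])*(-1 if flip else 1)
    x=np.cross(d,z); return Ro.from_matrix(np.stack([x,d,z],1)).as_euler('xyz'),d
def tcp(grasp,psi,alpha,flip=False):
    o,d=ori(psi,alpha,flip); return (np.array(grasp)-180*d),o
E
python3 - <<'E'
from h import *
import pickle
np.set_printoptions(precision=3,suppress=True)
a,b=pickle.load(open("f0.pkl","rb"))
obs=[(a,(250,224.2),(-106,-167,117)),(b,(306,225),(-106,-167,117)),(a,(350,251.2),(-106,167,117)),(b,(246.7,299.3),(-106,167,117)),
(a,(224.5,279.2),(106,-167,117)),(b,(249,202.7),(106,-167,117)),(b,(184,268.3),(106,167,117)),
(a,(226,176),(0,-170,450)),(b,(277.7,121.7),(0,-170,450)),(a,(364,210),(0,170,450)),(b,(200.7,186),(0,170,450))]
def res(v,full=False):
    c,s=np.cos(v[2]),np.sin(v[2]);r=[]
    for f,p,q in obs: r+=list(proj(f,(v[0]+c*q[0]-s*q[1],v[1]+s*q[0]+c*q[1],q[2]))-p)
    return np.array(r)
s=least_squares(res,[622,-8,-.03],loss='soft_l1');print(s.x);print(res(s.x).reshape(-1,2))
x0,y0,yw=s.x
targets={'L':(451.5,-426,110,np.arctan2(-426,451.5)),'R':(535.5,305,110,np.arctan2(305,535.5)),'J':(471,418,65,np.arctan2(418,471)),
'PL':(x0+40,y0-45,230,yw),'PR':(x0+40,y0+45,230,yw),'PLd':(x0+40,y0-45,190,yw),'PJ':(x0-50,y0,190,yw),'PJlow':(x0-50,y0,130,yw),
'preL':(x0-200,y0-45,260,yw)}
for al in (0,.26,.44,.6):
  for fl in (False,True):
    print(al,fl)
    for k,(x,y,z,ps) in targets.items():
        p,o=tcp((x,y,z),ps,al,fl); q=bot.solve_ik(p,o); print("  ",k,None if q is None else np.array(q))
E
```

```text
[622.352  -8.136  -0.021]
[[-0.345 -2.619]
 [ 0.841 -1.119]
 [ 2.02  -1.98 ]
 [-0.375 -1.008]
 [-0.268 -1.507]
 [-1.492 -1.605]
 [-1.839 -0.248]
 [-0.069 -2.011]
 [-1.398 -3.476]
 [ 2.371 -0.76 ]
 [-0.53   0.016]]
0 False
   L None
   R None
   J [-1.551  1.976  0.759  2.401  2.308  1.823  0.165]
   PL None
   PR None
   PLd None
   PJ None
   PJlow None
   preL None
0 True
   L [ 1.488  1.91  -0.971  2.466  3.795  1.865 -0.076]
   R None
   J [ 0.019  1.94  -0.888  2.369  3.853  1.814 -0.157]
   PL None
   PR None
   PLd None
   PJ None
   PJlow None
   preL None
0.26 False
   L None
   R None
   J None
   PL None
   PR None
   PLd None
   PJ None
   PJlow None
   preL None
0.26 True
   L None
   R None
   J None
   PL None
   PR None
   PLd None
   PJ None
   PJlow None
   preL None
0.44 False
   L None
   R None
   J None
   PL None
   PR None
   PLd None
   PJ None
   PJlow None
   preL None
0.44 True
   L None
   R None
   J None
   PL None
   PR None
   PLd None
   PJ None
   PJlow None
   preL None
0.6 False
   L None
   R None
   J None
   PL [ 0.736  0.799 -1.059  2.373  2.534  0.958  2.469]
   PR [ 0.493  0.799 -1.06   2.374  2.384  1.112  2.408]
   PLd [ 0.72   0.926 -1.06   2.394  2.586  1.082  2.492]
   PJ None
   PJlow None
   preL None
0.6 True
   L None
   R None
   J None
   PL [ 0.622  0.703 -0.846  2.376  2.664  0.874 -0.872]
   PR [ 0.338  0.679 -0.777  2.378  2.502  0.974 -0.948]
   PLd [ 0.644  0.849 -0.909  2.396  2.668  1.02  -0.796]
   PJ None
   PJlow None
   preL None<stdin>:21: UserWarning: Gimbal lock detected. Setting third angle to zero since it is not possible to uniquely determine all angles.
```

```bash
cat > scan.py <<'E'
from h import *
import time
np.set_printoptions(precision=2,suppress=True)
x0,y0,yw=622,-10,-.021
T={'L':(451.5,-426,110),'R':(535.5,305,110),'J':(471,418,65),'PL':(x0+40,y0-45,205),'PJ':(x0-50,y0,165)}
t=time.time();n=0
data=[]
for k,g in T.items():
  az=np.arctan2(g[1],g[0]) if k in 'LRJ' else 0
  print(k)
  for al in (0,.3,.6,.8,1.0,1.2):
    row=''
    for dps in np.arange(-2,2.01,.25):
        c=''
        for fl in (0,1):
            p,o=tcp(g,az+dps,al,fl); q=bot.solve_ik(p,o); n+=1
            if q is not None: c+='FT'[fl]; data.append((np.array(q),p,o))
        row+='%3s'%(c or '.')
    print(al,row)
print((time.time()-t)/n)
import pickle;pickle.dump(data,open('ik.pkl','wb'))
E
timeout 500 python3 scan.py 2>/dev/null
```

```text
L
0  FT FT FT FT FT FT FT FT  T FT FT  . FT FT FT FT FT
0.3  FT FT FT FT FT FT FT  .  .  . FT FT FT FT FT FT FT
0.6  FT FT FT FT FT FT FT  .  .  . FT FT FT FT FT FT FT
0.8  FT FT FT FT FT FT FT FT FT FT FT FT FT FT FT FT FT
1.0  FT FT FT FT FT FT FT FT FT FT FT FT FT FT FT FT FT
1.2  FT FT FT FT FT FT FT  T FT FT FT FT FT FT FT FT FT
R
0  FT FT FT FT FT FT FT FT  . FT FT  . FT FT FT FT FT
0.3  FT FT FT FT FT FT FT  .  .  . FT FT FT FT FT FT FT
0.6  FT FT FT FT FT FT FT  .  .  . FT FT FT FT FT FT FT
0.8  FT FT FT FT FT FT FT FT FT FT FT FT FT FT FT FT FT
1.0  FT FT FT FT FT FT FT FT FT FT FT FT FT FT FT FT FT
1.2  FT FT FT FT FT FT FT  T FT FT FT FT FT FT FT FT FT
J
0  FT FT FT FT FT FT FT FT FT FT FT  . FT FT FT FT FT
0.3  FT FT FT FT FT FT FT  .  .  . FT FT FT FT FT FT FT
0.6  FT FT FT FT FT FT FT FT  . FT FT FT FT FT FT FT FT
0.8  FT FT FT FT FT FT FT FT FT FT FT FT FT FT FT FT FT
1.0  FT FT FT FT FT FT FT FT FT FT FT FT FT FT FT FT FT
1.2  FT FT FT FT FT FT FT FT  T FT FT FT FT FT FT FT FT
PL
0  FT FT FT FT FT FT FT  .  . FT FT  . FT FT FT FT  .
0.3  FT FT FT FT FT FT FT  .  . FT FT  . FT FT FT FT FT
0.6  FT FT FT FT FT FT FT FT FT FT FT  . FT FT FT FT FT
0.8  FT FT FT FT FT FT FT FT FT FT FT FT FT FT FT FT FT
1.0  FT FT FT FT FT FT FT  T  T FT FT FT FT FT FT FT FT
1.2  FT FT FT FT FT FT FT FT FT FT FT FT FT FT FT FT FT
PJ
0  FT FT FT FT FT FT  .  .  .  . FT  . FT FT FT FT FT
0.3  FT FT FT FT FT FT  .  .  .  .  . FT FT FT FT FT FT
0.6  FT FT FT FT FT FT  .  .  .  .  . FT FT FT FT FT FT
0.8  FT FT FT FT FT FT FT  .  .  T FT  . FT FT FT FT FT
1.0  FT FT FT FT FT FT FT FT FT FT FT FT FT FT FT FT FT
1.2  FT FT FT FT FT FT FT FT FT FT FT FT FT FT FT FT FT
0.04381505765166937
```

```bash
cat > fk.py <<'E'
import numpy as np, pickle
from scipy.spatial.transform import Rotation as Ro
def dh(a,al,d,th):
    ca,sa=np.cos(al),np.sin(al); ct,st=np.cos(th),np.sin(th)
    z=np.zeros_like(ct)
    return np.stack([np.stack([ct,-st,z,z+a],-1),np.stack([st*ca,ct*ca,z-sa,z-sa*d],-1),np.stack([st*sa,ct*sa,z+ca,z+ca*d],-1),np.stack([z,z,z,z+1],-1)],-2)
def fixed(v):
    T=np.eye(4);T[:3,:3]=Ro.from_rotvec(v[3:]).as_matrix();T[:3,3]=v[:3]*100;return T
def chain(v,q):
    q=np.atleast_2d(q); T=np.broadcast_to(fixed(v[:6]),(len(q),4,4)); out=[]
    for i in range(7):
        a,al,d,off=v[6+4*i:10+4*i]
        T=T@dh(a*100,al,d*100,q[:,i]+off); out.append(T)
    T=T@fixed(v[34:40]); out.append(T); return out
E
cat > fit.py <<'E'
from fk import *
from scipy.optimize import least_squares
D=pickle.load(open('ik.pkl','rb'))
rng=np.random.default_rng(0)
idx=rng.permutation(len(D)); 
Q=np.array([d[0] for d in D])[idx];Pp=np.array([d[1] for d in D])[idx];Rr=Ro.from_euler('xyz',np.array([d[2] for d in D])[idx]).as_matrix()
def res(v,n):
    T=chain(v,Q[:n])[-1]
    return np.concatenate([((T[:,:3,3]-Pp[:n])/100).ravel(),(T[:,:3,:3]-Rr[:n]).ravel()])
h=np.pi/2
best=None
for trial in range(60):
    sg=1 if trial==0 else None
    base=np.zeros(6); base[5]=-2.5+ (0 if trial==0 else rng.normal()*1.5)
    xa=[(0,0,2.67),(0,-h,0),(0,h,2.93),(.525,h,0),(.775,h,3.425),(0,h,0),(.76,-h,.97)]
    v=list(base)
    for a,al,d in xa:
        s=1 if trial<3 else rng.choice([-1,1]); v+= [a*(1 if trial<3 else rng.random()*1.5),al*s,d,0 if trial<3 else rng.choice([0,0,0,h,-h])]
    tool=np.zeros(6); tool[3:]=Ro.random(random_state=trial).as_rotvec() if trial else [-h,0,0]
    v=np.array(v+list(tool))
    s=least_squares(res,v,args=(60,),max_nfev=120)
    if best is None or s.cost<best[0]:
        best=(s.cost,s.x); print(trial,s.cost,flush=True)
        if s.cost<1e-2: break
s=least_squares(res,best[1],args=(len(Q),),max_nfev=100)
print(s.cost, np.abs(res(s.x,len(Q))).max())
np.set_printoptions(precision=3,suppress=True)
v=s.x;print(v[:6]);print(v[6:34].reshape(7,4));print(v[34:])
pickle.dump(v,open('fk.pkl','wb'))
E
timeout 560 python3 fit.py
```

```text
0 26.703159661286527
8 5.386553648485075
13 4.3213309985736755e-19
8.568803181159326e-18 9.740813311509556e-10
[ 0.911  0.834  0.689 -1.499 -0.583 -5.272]
[[-1.235  2.921 -2.673  0.741]
 [-0.     1.571 -0.115 -3.142]
 [ 0.     1.571 -5.591 -0.   ]
 [ 0.    -1.571 -0.162  0.   ]
 [-0.     1.571 -3.821 -0.   ]
 [ 0.    -1.571 -0.004 -3.142]
 [ 0.    -1.571 -0.34  -2.719]]
[ 0.    -0.    -1.426 -0.978  1.514 -1.514]
```

```bash
cat > plan.py <<'E'
from fk import *
from scipy.optimize import least_squares
V=pickle.load(open('fk.pkl','rb'))
LO=np.array([-3.06,-.37,-1.25,.18,-1.1,.23,-2.94])+.03;HI=np.array([3.06,2.12,1.32,2.47,4.24,1.98,2.94])-.03
def skel(q):
    C=[T[0] for T in chain(V,q)]
    return C
def fkT(q): return chain(V,q)[-1][0]
def ori(psi,alpha,flip=False):
    d=np.array([np.cos(alpha)*np.cos(psi),np.cos(alpha)*np.sin(psi),-np.sin(alpha)])
    z=np.array([np.sin(psi),-np.cos(psi),0.])*(-1 if flip else 1)
    return np.stack([np.cross(d,z),d,z],1)
def pose(g,psi,al,fl):
    R=ori(psi,al,fl); return np.array(g)-180*R[:,1],R
def eul(R): return Ro.from_matrix(R).as_euler('xyz')
def ik(p,R,q0,w=1e-3,qn=None):
    qn=q0 if qn is None else qn
    def r(q):
        T=fkT(q); return np.concatenate([(T[:3,3]-p)/100,Ro.from_matrix(R.T@T[:3,:3]).as_rotvec(),w*(q-qn)])
    s=least_squares(r,np.clip(q0,LO+1e-6,HI-1e-6),bounds=(LO,HI),max_nfev=60,xtol=1e-10,ftol=1e-10)
    e=r(s.x)[:6]
    return s.x if np.abs(e).max()<4e-3 else None
if __name__=="__main__":
    np.set_printoptions(precision=1,suppress=True)
    q=np.array([1.214,.628,.038,1.517,-.027,.996,-.02])
    for i,T in enumerate(skel(q)): print(i,T[:3,3],T[:3,2])
    print(fkT(q))
E
python3 plan.py
```

```text
0 [  0.    0.  336.2] [ 0.  0. -1.]
1 [-10.8  -4.  336.2] [ 0.9  0.3 -0. ]
2 [ 104.  -311.8  788.6] [-0.2  0.6 -0.8]
3 [  88.6 -317.   789. ] [ 0.9  0.3 -0. ]
4 [ 187.  -622.5  581.6] [-0.3  0.8  0.5]
5 [ 186.7 -622.6  581.6] [1.  0.3 0. ]
6 [ 186.7 -622.6  547.6] [-0.  0.  1.]
7 [ 186.8 -622.8  405.1] [ 0.3 -1.   0. ]
[[  -1.     0.     0.3  186.8]
 [  -0.3   -0.    -1.  -622.8]
 [  -0.    -1.     0.   405.1]
 [   0.     0.     0.     1. ]]
```

```bash
cat > coll.py <<'E'
from plan import *
X0,Y0=622.,-10.
def box(c0,c1): c0=np.array(c0,float);c1=np.array(c1,float); return ((c0+c1)/2,(c1-c0)/2)
SC={'armL':box((X0-9,Y0+163,80),(X0+9,Y0+173,450)),'armR':box((X0-9,Y0-173,80),(X0+9,Y0-163,450)),
'bar':box((X0-9,Y0-173,405),(X0+9,Y0+173,452)),'dial':box((X0-55,Y0-96,500),(X0+55,Y0+96,720)),
'hook':box((X0-12,Y0-12,445),(X0+12,Y0+12,510)),
'pan':box((X0-108,Y0-169,60),(X0+108,Y0+169,117)),'col':box((X0+202,Y0-13,0),(X0+228,Y0+13,800)),'counter':box((-200,-900,-200),(1200,900,0))}
def cyl(x,y,r,h): return box((x-r*.9,y-r*.9,0),(x+r*.9,y+r*.9,h))
OBJ={'tin':cyl(513,-322,36,55),'mug':cyl(685,-311,50,80),'ram':cyl(394,-157,38,42),'salt':cyl(390,162,22,64),'mill':cyl(660,261,24,95),'flat':box((425,-60,0),(520,60,24)),
'orange':cyl(451.5,-525,28,230),'pink':cyl(550.5,-457,28,230)}
BL=cyl(451.5,-426,28,230);BR=cyl(535.5,305,28,230);JA=cyl(471,418,31,115)
def pts(q,grip=60):
    C=skel(q);S=np.array([0,0,336.]);E=C[2][:3,3];W=C[4][:3,3];T=C[7];P=[];r=[]
    for a,b,rr,n in ((S,E,75,10),(E,W,60,10),(W,T[:3,3],52,6)):
        for t in np.linspace(0,1,n): P.append(a+(b-a)*t);r.append(rr)
    B=[]
    for y in np.linspace(0,102,5):
        for x in (-37,0,37):
            for z in np.linspace(-88,88,7): B.append((x,y,z))
    B.append((-85,20,0))
    Fg=[(x,y,s*z) for y in np.linspace(102,199,6) for x in(-9,9) for s in (-1,1) for z in (grip-14,grip)]
    for l in (B,Fg):
        X=np.array(l)@T[:3,:3].T+T[:3,3]; P+=list(X); r+=[0]*len(X)
    return np.array(P),np.array(r)
def clear(q,obs,grip=60,carried=None):
    P,r=pts(q,grip)
    if carried is not None:  # (height of grasp above foot, H, radius)
        T=fkT(q); g=T[:3,3]+180*T[:3,1]
        n=8; zs=np.linspace(-carried[0],carried[1]-carried[0],n)
        for z in zs:
            rad=carried[2] if z+carried[0]<150 else 14
            P=np.vstack([P,g+[0,0,z]])if False else np.vstack([P,[g+[rad*np.cos(t),rad*np.sin(t),z] for t in np.arange(0,6.28,.785)]]); r=np.append(r,np.zeros(8))
    best=(1e9,None)
    for k,(c,h) in obs.items():
        d=np.abs(P-c)-h; s=np.linalg.norm(np.maximum(d,0),axis=1)+np.minimum(d.max(1),0)-r
        if k=='counter': s=s[4:]
        if s.min()<best[0]: best=(s.min(),k)
    return best
E
cat > search.py <<'E'
from coll import *
rng=np.random.default_rng(1)
np.set_printoptions(precision=2,suppress=True)
obs=dict(SC,**OBJ)
import sys
# place bottle: grasp 100 above foot
def sols(g,psi,al,fl,n=14):
    p,R=pose(g,psi,al,fl);W=p-177*R[:,1]
    if not 365<np.linalg.norm(W-[0,0,336])<930: return []
    out=[]
    for i in range(n):
        q=ik(p,R,LO+rng.random(7)*(HI-LO),w=1e-5)
        if q is not None: out.append(q)
    return out
tests={'PLhi':(X0+40,Y0-45,240,.21),'PLin':(X0-65,Y0-45,240,.21)}
for al in (.5,.65,.8):
  for psi in (-.6,-.3,0,.3,.6):
    for fl in (0,1):
      row=[]
      for k,(x,y,z,_) in tests.items():
        best=(-999,None,None)
        for q in sols((x,y,z),psi,al,fl):
            c=clear(q,obs,47,(100,230,28) )
            if c[0]>best[0]: best=(*c,q)
        row.append((k,round(best[0]),best[1],best[2]))
      print(al,psi,fl,row[0],row[1],flush=True)
E
timeout 570 python3 search.py
```

```text
0.5 -0.6 0 ('PLhi', 23, 'pan', array([-0.86,  0.8 ,  0.78,  2.29,  2.45,  0.54,  1.26])) ('PLin', -999, None, None)
0.5 -0.6 1 ('PLhi', 23, 'pan', array([-0.37,  0.64,  0.02,  2.27,  2.07,  0.94, -1.35])) ('PLin', -999, None, None)
0.5 -0.3 0 ('PLhi', 23, 'pan', array([-0.64,  0.75,  0.71,  2.43,  3.04,  0.87,  1.05])) ('PLin', -999, None, None)
0.5 -0.3 1 ('PLhi', 23, 'pan', array([-0.37,  0.64,  0.28,  2.43,  2.77,  0.92, -1.71])) ('PLin', -999, None, None)
0.5 0 0 ('PLhi', -999, None, None) ('PLin', -999, None, None)
0.5 0 1 ('PLhi', -999, None, None) ('PLin', -999, None, None)
0.5 0.3 0 ('PLhi', 11, 'armR', array([0.19, 0.64, 0.19, 2.35, 3.88, 1.02, 1.36])) ('PLin', -999, None, None)
0.5 0.3 1 ('PLhi', 11, 'armR', array([ 0.09,  0.66,  0.34,  2.36,  3.92,  1.09, -1.86])) ('PLin', -999, None, None)
0.5 0.6 0 ('PLhi', 2, 'armR', array([ 1.06,  0.86, -0.94,  2.14,  4.14,  0.32,  1.65])) ('PLin', 23, 'pan', array([ 1.16,  0.77, -0.87,  2.37,  4.14,  0.48,  1.73]))
0.5 0.6 1 ('PLhi', 2, 'armR', array([ 1.07,  0.87, -0.95,  2.14,  4.12,  0.31, -1.46])) ('PLin', 23, 'pan', array([ 1.29,
[... 1809 characters left out ...]
.55,  0.53, -0.68,  2.21,  2.39,  0.41,  2.47])) ('PLin', -999, None, None)
0.8 0 1 ('PLhi', 23, 'pan', array([ 0.68,  0.6 , -0.9 ,  2.21,  2.21,  0.51, -0.45])) ('PLin', -999, None, None)
0.8 0.3 0 ('PLhi', -1, 'bar', array([ 0.99,  0.78, -1.2 ,  2.14,  1.96,  0.4 , -2.9 ])) ('PLin', 23, 'pan', array([ 0.65,  0.41, -0.46,  2.39,  3.79,  0.36,  1.46]))
0.8 0.3 1 ('PLhi', 10, 'armR', array([ 0.45,  0.5 , -0.3 ,  2.15,  4.05,  0.28, -2.01])) ('PLin', 23, 'pan', array([ 0.88,  0.48, -0.8 ,  2.39,  3.31,  0.28, -1.18]))
0.8 0.6 0 ('PLhi', -7, 'bar', array([ 1.07,  0.86, -1.22,  2.  ,  1.04,  0.26, -1.66])) ('PLin', -999, None, None)
0.8 0.6 1 ('PLhi', -999, None, None) ('PLin', -999, None, None)
```

```bash
nproc
cat > s2.py <<'E'
from coll import *
import sys, itertools, time
from multiprocessing import Pool
def interp(kn,step=30):
    out=[]
    for (g0,p0),(g1,p1) in zip(kn[:-1],kn[1:]):
        g0=np.array(g0,float);g1=np.array(g1,float)
        n=max(1,int(np.ceil(max(np.linalg.norm(g1-g0)/step,abs(p1-p0)/.12))))
        for i in range(n): out.append((g0+(g1-g0)*i/n,p0+(p1-p0)*i/n))
    out.append((np.array(kn[-1][0],float),kn[-1][1])); return out
def knots(which,psi,psip,d0):
    if which=='L': f=np.array([X0+40,Y0-45]);pk=(451.5,-426.)
    else: f=np.array([X0+40,Y0+45]);pk=(535.5,305.)
    dh_=np.array([np.cos(psi),np.sin(psi)]); e=f-d0*dh_
    s=-1 if which=='L' else 1
    mid=(470,s*230.)
    return [((*f,185),psi),((*f,240),psi),((*e,240),psi),((*mid,250),(psi+psip)/2),((*pk,250),psip),((*pk,100),psip)]
def run(a):
    which,al,psi,psip,fl,seed=a
    rng=np.random.default_rng(seed)
    ob=dict(SC,**OBJ); 
    if which=='R': ob['jar']=JA; ob['b1']=cyl(X0+40,Y0-45,28,330)
    else: ob['jar']=JA; ob['BR']=BR
    kn=knots(which,psi,psip,110); path=interp(kn)
    p,R=pose(*path[0],al,fl)
    for k in range(4):
        q=ik(p,R,LO+rng.random(7)*(HI-LO),w=1e-5)
        if q is not None: break
    if q is None: return None
    mc=(1e9,);qs=[];ok=True;jm=0
    for i,(g,ps) in enumerate(path):
        p,R=pose(g,ps,al,fl); q2=ik(p,R,q,w=5e-3)
        if q2 is None: return None
        jm=max(jm,np.abs(q2-q).max()); q=q2
        if jm>.7: return None
        c=clear(q,{k:v for k,v in ob.items() if not(k in('counter',) )},47,None)
        cc=clear(q,{'counter':SC['counter']},47)
        if c[0]<mc[0]: mc=(c[0],c[1],i)
        if cc[0]<mc[0]: mc=(cc[0],'counter',i)
        if mc[0]<3: return None
        qs.append(q)
    return mc,a,qs,jm
if __name__=="__main__":
    which=sys.argv[1]; s=-1 if which=='L' else 1
    az=-.756 if which=='L' else .518
    jobs=[(which,al,psi,az+dp,fl,sd) for sd in range(2) for al in (.5,.65,.8) for psi in np.arange(-1.0,1.01,.25) for dp in (-.9,-.6,0,.6,.9) for fl in (0,1)]
    res=[]
    t=time.time()
    with Pool() as P:
        for r in P.imap_unordered(run,jobs):
            if r: res.append(r)
            if time.time()-t>520: P.terminate(); print('timeout'); break
    res.sort(key=lambda r:-r[0][0])
    for r in res[:14]: print(r[0],r[1],round(r[3],2),len(r[2]))
    pickle.dump(res,open(f'res{which}.pkl','wb'))
E
export OMP_NUM_THREADS=1; time timeout 570 python3 s2.py L
```

```text
4
(np.float64(27.308004455171783), 'pink', 28) ('L', 0.5, np.float64(-0.75), -1.6560000000000001, 1, 0) 0.06 29
(np.float64(27.307983417669163), 'pink', 28) ('L', 0.5, np.float64(-0.75), -1.6560000000000001, 0, 1) 0.06 29
(np.float64(26.611241031372174), 'bar', 2) ('L', 0.65, np.float64(-0.75), -1.6560000000000001, 1, 0) 0.07 29
(np.float64(10.09764735866787), 'bar', 2) ('L', 0.8, np.float64(-0.5), -1.6560000000000001, 1, 0) 0.07 28
(np.float64(10.09764735866787), 'bar', 2) ('L', 0.8, np.float64(-0.5), -1.3559999999999999, 1, 0) 0.08 28
(np.float64(6.578700923502043), 'bar', 2) ('L', 0.65, np.float64(-0.75), -1.6560000000000001, 0, 0) 0.12 29
(np.float64(6.578470418462784), 'bar', 2) ('L', 0.65, np.float64(-0.75), -1.6560000000000001, 0, 1) 0.07 29
(np.float64(6.143871067753025), 'dial', 28) ('L', 0.5, np.float64(-0.75), -1.6560000000000001, 0, 0) 0.1 29
(np.float64(3.81605575771966), 'bar', 2) ('L', 0.8, np.float64(-0.75), -1.6560000000000001, 1, 1) 0.09 29
(np.float64(3.81605575771966), 'bar', 2) ('L', 0.8, np.float64(-0.75), -1.3559999999999999, 1, 1) 0.13 29
(np.float64(3.8159859418757165), 'bar', 2) ('L', 0.8, np.float64(-0.75), -1.6560000000000001, 1, 0) 0.06 29
(np.float64(3.8159859418757165), 'bar', 2) ('L', 0.8, np.float64(-0.75), -1.3559999999999999, 1, 0) 0.07 29
real	2m26.522s
user	9m32.154s
sys	0m0.711s
```

```bash
export OMP_NUM_THREADS=1; time timeout 570 python3 s2.py R
python3 - <<'E'
import pickle,numpy as np
np.set_printoptions(precision=2,suppress=True)
r=pickle.load(open('resL.pkl','rb'))
for k in (0,1):
  for i in (0,2,6,12,18,24,28): print(i,r[k][2][i])
E
```

```text
(np.float64(14.388833577545753), 'b1', 0) ('R', 0.8, np.float64(-0.25), -0.382, 1, 1) 0.08 23
(np.float64(14.388833577545753), 'b1', 0) ('R', 0.8, np.float64(-0.25), -0.08199999999999996, 1, 1) 0.08 23
(np.float64(14.388660832245947), 'b1', 2) ('R', 0.8, np.float64(-0.25), -0.382, 1, 0) 0.08 23
(np.float64(14.388660832245947), 'b1', 2) ('R', 0.8, np.float64(-0.25), -0.08199999999999996, 1, 0) 0.07 23
0 [ 0.07  0.9  -0.73  2.17  1.9   1.52 -1.17]
2 [ 0.1   0.79 -0.77  2.16  1.83  1.47 -1.07]
6 [-0.1   0.79 -0.83  2.26  1.64  1.6  -1.25]
12 [ 0.08  0.73 -0.78  2.37  1.56  1.56 -1.37]
18 [ 0.35  0.69 -0.68  2.33  1.57  1.48 -1.32]
24 [ 0.54  0.79 -0.55  2.09  1.57  1.45 -1.2 ]
28 [ 0.51  1.03 -0.5   2.08  1.69  1.47 -1.42]
0 [ 0.11  0.93 -0.81  2.17  1.91  1.58  1.99]
2 [ 0.14  0.82 -0.85  2.16  1.84  1.54  2.09]
6 [-0.06  0.82 -0.91  2.25  1.64  1.67  1.9 ]
12 [ 0.13  0.76 -0.87  2.37  1.56  1.63  1.78]
18 [ 0.41  0.72 -0.78  2.33  1.57  1.55  1.83]
24 [ 0.6   0.81 -0.65  2.09  1.59  1.52  1.94]
28 [ 0.56  1.05 -0.58  2.08  1.71  1.55  1.73]
real	1m34.525s
user	6m4.410s
sys	0m0.501s
```

```bash
export OMP_NUM_THREADS=1; sed -e "s/ob\['b1'\]=.*/ob['b1']=cyl(X0+42,Y0-47,27,245);ob['b1n']=cyl(X0+42,Y0-47,14,330)/" -e "s/f=np.array(\[X0+40,Y0+45\])/f=np.array([X0+38,Y0+45])/" -e "s/jobs=.*/jobs=[(which,al,psi,pp,fl,sd) for sd in range(2) for al in (.6,.65,.7,.75) for psi in (-.6,-.5,-.4,-.3,-.2,-.1,0) for pp in (-.7,-.4,-.1,1.2,1.5) for fl in (0,1)]/" -e "s/res{which}/resR2/" s2.py > s3.py; time timeout 570 python3 s3.py R
```

```text
(np.float64(10.982648293483587), 'armL', 3) ('R', 0.75, -0.3, -0.7, 1, 1) 0.1 23
(np.float64(10.982648293483587), 'armL', 3) ('R', 0.75, -0.3, -0.4, 1, 1) 0.08 23
(np.float64(10.982648293483587), 'armL', 3) ('R', 0.75, -0.3, -0.1, 1, 1) 0.08 23
(np.float64(10.982575433639644), 'armL', 3) ('R', 0.75, -0.3, -0.7, 1, 0) 0.1 23
(np.float64(10.982575433639644), 'armL', 3) ('R', 0.75, -0.3, -0.4, 1, 0) 0.08 23
(np.float64(10.982575433639644), 'armL', 3) ('R', 0.75, -0.3, -0.1, 1, 0) 0.07 23
(np.float64(9.49028440387076), 'bar', 2) ('R', 0.75, -0.3, -0.7, 0, 0) 0.2 23
(np.float64(9.49028440387076), 'bar', 2) ('R', 0.75, -0.3, -0.4, 0, 0) 0.14 23
(np.float64(9.49028440387076), 'bar', 2) ('R', 0.75, -0.3, -0.1, 0, 0) 0.18 23
(np.float64(9.49022326614056), 'bar', 2) ('R', 0.75, -0.3, -0.4, 0, 1) 0.08 23
(np.float64(9.49022326614056), 'bar', 2) ('R', 0.75, -0.3, -0.7, 0, 1) 0.1 23
(np.float64(9.49022326614056), 'bar', 2) ('R', 0.75, -0.3, -0.1, 0, 1) 0.07 23
(np.float64(3.5524390943046087), 'armL', 3) ('R', 0.6, -0.4, -0.7, 1, 1) 0.1 22
(np.float64(3.5524386899718827), 'armL', 3) ('R', 0.6, -0.4, -0.7, 1, 0) 0.1 22
real	2m55.050s
user	11m16.309s
sys	0m0.727s
```

```bash
export OMP_NUM_THREADS=1
python3 - <<'E'
s=open('s3.py').read()
a=s.index("    dh_=");b=s.index("def run")
s=s[:a]+"""    psi,pe,ye=psi
    dh_=np.array([np.cos(psi),np.sin(psi)]); r=f-62*dh_
    e=(565,Y0+ye)
    mid=(470,230.)
    return [((*f,195),psi),((*f,240),psi),((*r,240),psi),((*e,245),pe),((*mid,250),(pe+psip)/2),((*pk,250),psip),((*pk,100),psip)]
"""+s[b:]
import re
s=re.sub(r"jobs=.*","jobs=[(which,al,(psi,pe,ye),pp,fl,sd) for sd in range(1) for al in (.55,.65,.75) for psi in (-.25,-.1,.05) for pe in (-.8,-.5,.5,.8) for ye in (-20,30) for pp in (-.7,-.2,1.2) for fl in (0,1)]",s)
s=s.replace("if k=='x'","").replace("resR2","resR3")
open('s4.py','w').write(s)
E
time timeout 570 python3 s4.py R
```

```text
(np.float64(14.70503106364162), 'jar', 26) ('R', 0.75, (-0.1, -0.5, 30), -0.7, 1, 0) 0.09 27
(np.float64(14.705031059063506), 'jar', 28) ('R', 0.75, (-0.1, -0.5, -20), -0.7, 1, 0) 0.09 29
(np.float64(14.705030966415114), 'jar', 28) ('R', 0.75, (-0.1, -0.8, 30), -0.7, 1, 0) 0.1 29
(np.float64(14.705030961801187), 'jar', 30) ('R', 0.75, (-0.1, -0.8, -20), -0.7, 1, 0) 0.09 31
(np.float64(14.705030808330502), 'jar', 27) ('R', 0.75, (-0.25, -0.5, -20), -0.7, 1, 0) 0.09 28
(np.float64(14.70503080400547), 'jar', 25) ('R', 0.75, (-0.25, -0.5, 30), -0.7, 1, 0) 0.09 26
(np.float64(14.705030729227639), 'jar', 29) ('R', 0.75, (-0.25, -0.8, -20), -0.7, 1, 0) 0.07 30
(np.float64(14.705030726152646), 'jar', 27) ('R', 0.75, (-0.25, -0.8, 30), -0.7, 1, 0) 0.09 28
(np.float64(12.057294662068216), 'bar', 2) ('R', 0.75, (0.05, -0.8, -20), -0.7, 0, 0) 0.17 33
(np.float64(12.057294662068216), 'bar', 2) ('R', 0.75, (0.05, -0.8, 30), -0.7, 0, 0) 0.19 31
(np.float64(12.057294662068216), 'bar', 2) ('R', 0.75, (0.05, -0.5, -20), -0.7, 0, 0) 0.16 30
(np.float64(12.057294662068216), 'bar', 2) ('R', 0.75, (0.05, -0.5, 30), -0.7, 0, 0) 0.19 28
(np.float64(11.835822942612822), 'bar', 2) ('R', 0.75, (-0.1, -0.8, -20), -0.7, 0, 0) 0.1 31
(np.float64(11.835822942612822), 'bar', 2) ('R', 0.75, (-0.1, -0.8, 30), -0.7, 0, 0) 0.11 29
real	3m19.279s
user	13m1.629s
sys	0m0.533s
```

```bash
cat > ex.py <<'E'
from coll import *
from s2 import interp
def track(kn,al,fl,q0,w=5e-3):
    path=interp(kn); q=q0; qs=[]
    # indices of knots
    idx=[];j=0
    for k,(g,ps) in enumerate(path):
        p,R=pose(g,ps,al,fl); q=ik(p,R,q,w=w if k else 1e-5)
        if q is None: return None
        qs.append(q)
        if j<len(kn) and np.allclose(g,kn[j][0]) and abs(ps-kn[j][1])<1e-9: idx.append(k);j+=1
    return np.array(qs),idx
def exact(g,ps,al,fl,q):
    """remove regularisation error"""
    p,R=pose(g,ps,al,fl)
    return ik(p,R,q,w=1e-6)
def simj(q0,q1,obs,grip=50,carried=None,n=12):
    m=(1e9,);tilt=0;T0=fkT(q0)
    for t in np.linspace(0,1,n):
        q=q0+(q1-q0)*t; c=clear(q,obs,grip,carried)
        if c[0]<m[0]: m=(round(c[0],1),c[1],round(t,2))
        T=fkT(q); tilt=max(tilt,abs(np.arccos(np.clip(T[2,2],-1,1))-np.pi/2), abs(T[2,1]-T0[2,1]))
    return m,round(tilt,3)
E
cat > pL.py <<'E'
from ex import *
np.set_printoptions(precision=3,suppress=True)
res=pickle.load(open('resL.pkl','rb')); r=res[0]; al,fl=.5,1; H=105
psi,pp=-.75,-1.60
f=np.array([X0+42,Y0-47]);d=np.array([np.cos(psi),np.sin(psi)]);e=f-110*d
pk=(451.5,-426.)
kn=[((*f,190+H-100),psi),((*f,142+H),psi),((*e,142+H),psi),((540,-95,145+H),-.95),((470,-230,150+H),-1.2),((*pk,150+H),pp),((*pk,H),pp)]
qs,idx=track(kn,al,fl,r[2][0])
qk=[exact(*kn[i],al,fl,qs[idx[i]]) for i in range(len(kn))]
pickle.dump(dict(kn=kn,qk=qk,al=al,fl=fl,H=H),open('planL.pkl','wb'))
for q in qk: print(q)
obs=dict(SC,**OBJ,BR=BR,jar=JA)
S=np.array([1.214,.628,.038,1.517,-.027,.996,-.02])
print('start',simj(S,qk[5],dict(obs,BL=BL)))
for a,b in zip(qk[::-1][:-1],qk[::-1][1:]): print(simj(a,b,obs,47,(H,230,28)), np.abs(b-a).max().round(2), np.linalg.norm(fkT(b)[:3,3]-fkT(a)[:3,3]).round())
E
python3 pL.py
```

```text
[ 0.088  0.89  -0.757  2.167  1.894  1.524 -1.145]
[ 0.117  0.784 -0.797  2.15   1.827  1.478 -1.046]
[-0.08   0.778 -0.854  2.25   1.635  1.609 -1.225]
[ 0.059  0.736 -0.82   2.33   1.581  1.582 -1.308]
[ 0.269  0.683 -0.761  2.405  1.564  1.522 -1.365]
[ 0.585  0.715 -0.601  2.118  1.586  1.433 -1.137]
[ 0.532  1.021 -0.522  2.132  1.752  1.492 -1.428]
start ((np.float64(2.7), 'BL', np.float64(0.82)), np.float64(0.521))
((np.float64(-0.0), 'counter', np.float64(0.0)), np.float64(0.001)) 0.31 150.0
((np.float64(26.6), 'pink', np.float64(0.09)), np.float64(0.005)) 0.32 190.0
((np.float64(28.0), 'pan', np.float64(1.0)), np.float64(0.0)) 0.21 122.0
((np.float64(25.0), 'pan', np.float64(1.0)), np.float64(0.001)) 0.14 94.0
((np.float64(22.6), 'pan', np.float64(0.45)), np.float64(0.006)) 0.2 110.0
((np.float64(-27.0), 'pan', np.float64(1.0)), np.float64(0.0)) 0.11 52.0
```

```bash
cat > go1.py <<'E'
from ex import *
from h import bot,grab,save
np.set_printoptions(precision=2,suppress=True)
P=pickle.load(open('planL.pkl','rb'));kn,qk,al,fl,H=[P[k] for k in('kn','qk','al','fl','H')]
g,ps=kn[5]
g2=np.array(g)+[0,0,70]
qh=exact(g2,ps,al,fl,qk[5])
S=np.array(bot.get_state()["joint_pos"])
obs=dict(SC,**OBJ,BR=BR,jar=JA,BL=BL)
print(simj(S,qh,obs)); 
c=simj(S,qh,obs)[0][0]
assert c>15
bot.command_gripper(84)
bot.movej(list(qh)); print(bot.get_state()["time"])
p,R=pose(kn[6][0],ps,al,fl)
print(bot.line_to(list(p),feed=200,force_limit=8))
s=bot.get_state();print(s["time"],s["tcp_pos"]-p,s["ft_force"],s["joint_pos"],qk[6])
for n in("scene","side","wrist"):
    f=grab(n);save(f["image"],n+"1.png")
E
python3 go1.py
```

```text
((np.float64(40.5), 'BL', np.float64(0.73)), np.float64(0.521))
2.0333
False
3.2833 [ 0.16 -0.21  0.88] [ 0.39  0.44 -0.33] [ 0.58  1.04 -0.59  2.13  1.76  1.55 -1.41] [ 0.53  1.02 -0.52  2.13  1.75  1.49 -1.43]
```

Run:
```python
import cv2,numpy as np
a=cv2.imread('pics/scene1.png');b=cv2.imread('pics/side1.png');c=cv2.imread('pics/wrist1.png')
A=cv2.resize(a[110:290,90:270],(400,400));B=cv2.resize(b[90:270,280:460],(400,400))
cv2.imwrite('pics/g1.png',np.vstack([np.hstack([A,B])]))
```

```text
(no output)
```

View pics/g1.png

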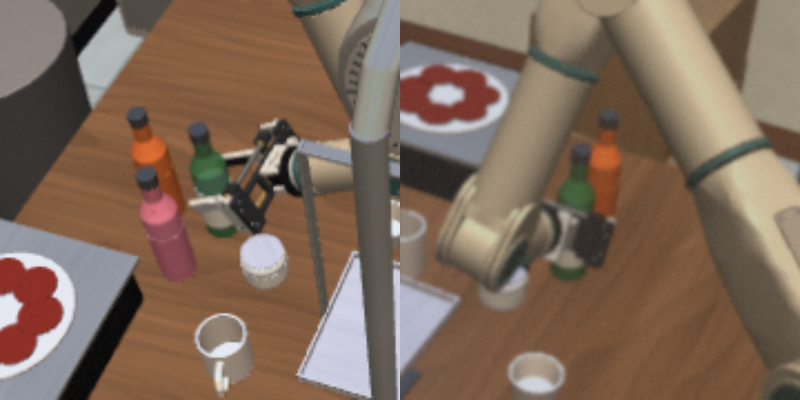

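View pics/wrist1.png

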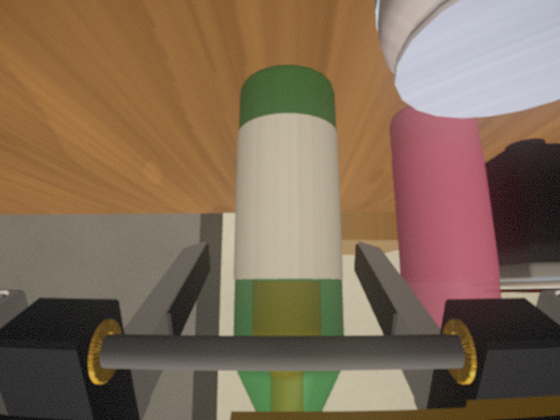

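```bash
cat > go2.py <<'E'
from ex import *
from h import bot,grab,save
np.set_printoptions(precision=2,suppress=True)
P=pickle.load(open('planL.pkl','rb'));kn,qk,al,fl,H=[P[k] for k in('kn','qk','al','fl','H')]
def ft(n=5):
    v=[]
    for i in range(n): bot.sleep(.02); v.append(bot.get_state()["ft_force"])
    v=np.array(v); return v.mean(0),v.std(0)
print(ft())
bot.command_gripper(40,40); s=bot.get_state();print(s["grip_width"],s["time"])
p,R=pose((np.array(kn[6][0])+[0,0,30]),kn[6][1],al,fl)
bot.line_to(list(p),feed=80); print(ft(),bot.get_state()["time"])
q=np.array(bot.get_state()["joint_pos"])
# retrack from the present joints
kk=[(tuple(np.array(kn[6][0])+[0,0,30]),kn[6][1])]+kn[::-1][1:]
qs,idx=track(kk,al,fl,q)
Q=[exact(*kk[i],al,fl,qs[idx[i]]) for i in range(len(kk))]
obs=dict(SC,**OBJ,BR=BR,jar=JA)
cs=[simj(a,b,obs,47,(H,230,28)) for a,b in zip(Q[:-1],Q[1:])]
for c in cs: print(c)
pickle.dump((kk,Q),open('execL.pkl','wb'))
E
python3 go2.py
```

```text
(array([ 0.31, -0.04, -0.4 ]), array([0.26, 0.62, 0.48]))
55.50214326807698 4.0833
(array([ 0.07, -0.04, -4.85]), array([0.71, 0.39, 0.69])) 4.6917
((np.float64(25.0), 'pink', np.float64(0.55)), np.float64(0.001))
((np.float64(26.6), 'pink', np.float64(0.09)), np.float64(0.005))
((np.float64(28.0), 'pan', np.float64(1.0)), np.float64(0.0))
((np.float64(25.0), 'pan', np.float64(1.0)), np.float64(0.001))
((np.float64(22.5), 'pan', np.float64(0.45)), np.float64(0.006))
((np.float64(-27.0), 'pan', np.float64(1.0)), np.float64(0.0))
```

```bash
cat > go3.py <<'E'
from ex import *
from h import bot,grab,save
np.set_printoptions(precision=2,suppress=True)
kk,Q=pickle.load(open('execL.pkl','rb'))
for q in Q[1:6]:
    bot.movej(list(q)); print(bot.get_state()["time"])
v=[]
bot.sleep(.3)
for i in range(25): bot.sleep(.02); v.append(bot.get_state()["ft_force"])
print(np.mean(v,0),np.std(v,0)); s=bot.get_state();print(s["time"],s["tcp_pos"],pose(*kk[5],.5,1)[0],s["grip_width"])
for n in("scene","side"):
    f=grab(n);save(f["image"],n+"3.png")
E
python3 go3.py
```

```text
5.2417
6.05
6.7083
7.2583
7.775
[-0.1  -0.05 -4.69] [0.51 0.56 0.46]
8.4917 [548.39  50.78 333.27] [548.42  50.67 333.3 ] 55.353183344751365
```

View pics/scene3.png

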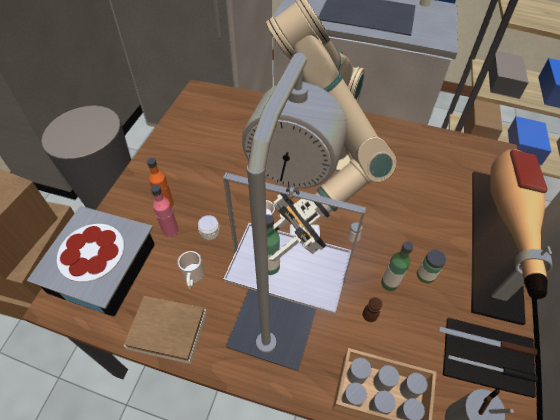

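View pics/side3.png

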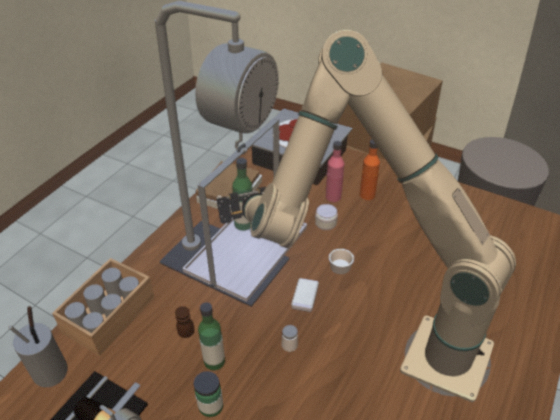

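```bash
cat > low.py <<'E'
from h import bot
import numpy as np
def ft(n=10):
    v=[]
    for i in range(n): bot.sleep(.02); v.append(np.r_[bot.get_state()["ft_force"],bot.get_state()["torque"]])
    return np.mean(v,0)
def lower(dz,feed,n=10):
    p=np.array(bot_p[0])+[0,0,-dz]; bot.line_to(list(p),feed=feed); bot_p[0]=p; return ft(n)
bot_p=[None]
E
cat > go4.py <<'E'
from ex import *
from low import *
np.set_printoptions(precision=2,suppress=True)
kk,Q=pickle.load(open('execL.pkl','rb'))
bot_p[0]=pose(*kk[5],.5,1)[0]; z0=bot_p[0][2]
foot=142
print(lower(28,40,10)); foot-=28
for i in range(9):
    F=lower(3,12,8); foot-=3; print(foot,F,round(bot.get_state()["tcp_pos"][2]-bot_p[0][2],2))
    if F[2]>-1.2: break
print(bot.get_state()["time"]); pickle.dump((bot_p[0],foot),open('lowL.pkl','wb'))
E
python3 go4.py
```

```text
[-0.1   0.07 -4.53  1.24  1.2   0.01]
111 [ 0.6   0.08 -4.73  1.23  1.18 -0.02] -0.0
108 [-0.07 -0.1  -4.95  1.24  1.19  0.01] 0.03
105 [ 0.05 -0.16 -4.97  1.22  1.19  0.  ] 0.03
102 [-0.06  0.21 -3.76  1.12  1.09  0.03] 0.06
99 [-0.12  0.44 -3.15  1.04  0.98  0.02] 0.08
96 [ 0.15  0.45 -2.2   0.93  0.89  0.04] 0.05
93 [ 0.02  0.42 -1.73  0.86  0.78  0.06] 0.06
90 [-0.34  0.58 -0.74  0.76  0.69  0.05] 0.07
13.875
```

```bash
cat > go5.py <<'E'
from ex import *
from low import *
from h import grab,save
np.set_printoptions(precision=2,suppress=True)
bot_p[0],foot=pickle.load(open('lowL.pkl','rb'))
F=lower(1.7,10,25);print(F)
for w in (57,59,62):
    bot.command_gripper(w); 
F=ft(20);s=bot.get_state();print(F,s["grip_width"],s["time"],s["tcp_pos"]-bot_p[0])
for n in("scene","side"):
    f=grab(n);save(f["image"],n+"5.png")
f=grab("wrist");save(f["image"],"wrist5.png")
pickle.dump((bot_p[0],foot-1.7),open('lowL.pkl','wb'))
E
python3 go5.py
python3 - <<'E'
import cv2,numpy as np
a=cv2.imread('pics/scene5.png');b=cv2.imread('pics/side5.png')
cv2.imwrite('pics/g5.png',np.hstack([cv2.resize(a[160:310,210:380],(400,353)),cv2.resize(b[120:300,170:370],(392,353))]))
E
```

```text
[-0.19  0.84 -0.25  0.71  0.64  0.06]
[ 0.15  0.28 -0.28  0.58  0.47  0.01] 62.01592735593044 15.75 [-0.01 -0.03 -0.01]
```

View pics/g5.png

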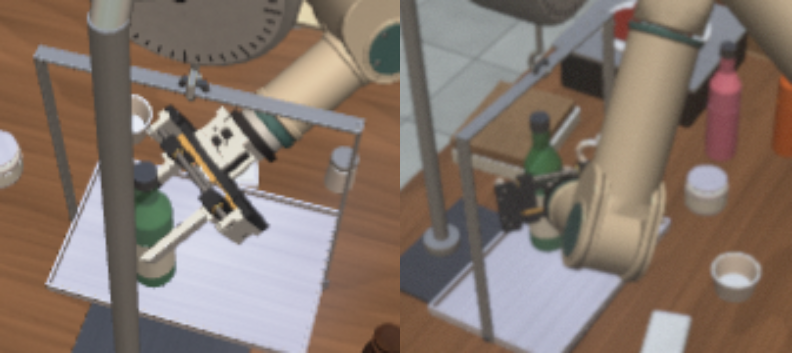

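View pics/wrist5.png

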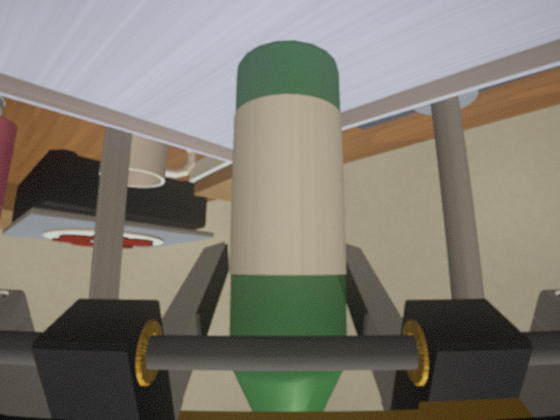

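```bash
cat > go6.py <<'E'
from ex import *
from low import *
from h import grab,save
np.set_printoptions(precision=2,suppress=True)
p0,foot=pickle.load(open('lowL.pkl','rb'))
bot.command_gripper(72)
psi=-.75;d=np.array([np.cos(psi),np.sin(psi),0])
print(bot.line_to(list(p0-60*d),feed=80,force_limit=6))
print(bot.line_to(list(p0-125*d+[0,0,30]),feed=120,force_limit=8))
s=bot.get_state();print(s["time"],s["ft_force"],s["joint_pos"])
for n in("scene","side"):
    f=grab(n);save(f["image"],n+"6.png");pickle.dump(f,open(n+'6.pkl','wb'))
E
python3 go6.py
python3 - <<'E'
import cv2,numpy as np
a=cv2.imread('pics/scene6.png');b=cv2.imread('pics/side6.png')
cv2.imwrite('pics/g6a.png',cv2.resize(a[160:310,210:380],None,fx=4,fy=4,interpolation=cv2.INTER_CUBIC))
cv2.imwrite('pics/g6b.png',cv2.resize(b[110:305,170:330],None,fx=3,fy=3,interpolation=cv2.INTER_CUBIC))
E
```

```text
False
False
17.95 [ 0.15 -0.5   0.58] [-0.09  0.86 -0.91  2.27  1.64  1.7  -1.3 ]
```

View pics/g6a.png

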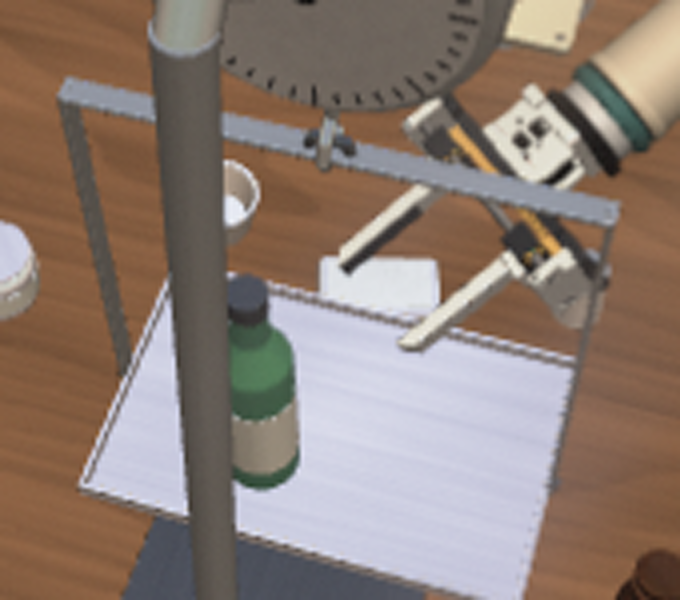

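View pics/g6b.png

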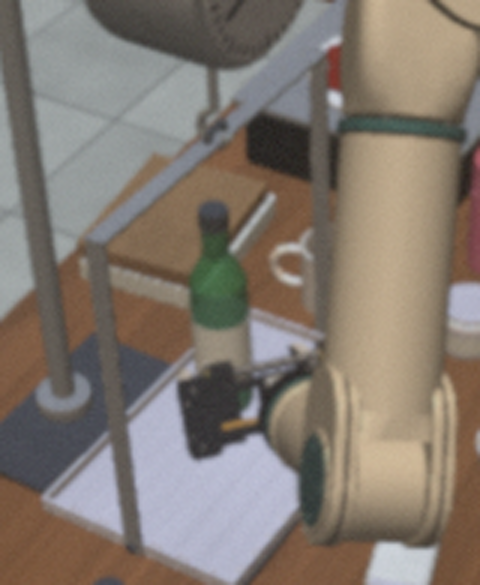

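Run:
```python
from h import *
import pickle
np.set_printoptions(precision=1,suppress=True)
a=pickle.load(open('scene6.pkl','rb'));b=pickle.load(open('side6.pkl','rb'))
print(tri((a,b),((272.5,232.5),(241,180))), atz(a,(272.5,232.5),317),atz(b,(241,180),317))
# jar-like: bar
print(atz(a,(226.2,181.2),433),atz(a,(363.7,212),433),atz(b,(201.7,189.3),433))
print(atz(a,(252,229.5),100),atz(a,(354.2,250),100))
print(tri((a,b),((291.8,191),(240.5,151.5))))
```

```text
(array([657.9, -50. , 311.8]), [np.float64(0.09800767305217656), np.float64(0.0921832575614937)]) [661.4 -48.7 317. ] [654.  -44.8 317. ]
[ 626.5 -176.1  433. ] [621.7 158.  433. ] [629.7 153.3 433. ]
[ 528.9 -160.2  100. ] [509.5 168.7 100. ]
(array([623.1, -10.5, 444.7]), [np.float64(1.7670656683934771), np.float64(1.6506172441779765)])
```

```bash
cat > pR.py <<'E'
from ex import *
np.set_printoptions(precision=3,suppress=True)
res=pickle.load(open('resR3.pkl','rb')); 
cur=np.array([-.09,.86,-.91,2.27,1.64,1.7,-1.3])
al,fl,H=.75,1,110
obs=dict(SC,**OBJ,jar=JA,b1=cyl(659,-51,27,245),b1n=cyl(659,-51,14,330))
f=(660.,38.);pk=(535.5,305.)
cands=[]
for psi in (-.2,-.12,-.05):
  for pp in (-.65,-.5,-.35,-.2):
    for r in (res[0],res[8]):
      q0=r[2][0] if not isinstance(r,int) else 0
      fl=r[1][4]
      for pe in (-.5,-.7):
        rr=(f[0]-62*np.cos(psi),f[1]-62*np.sin(psi))
        kn=[((*f,185+H-100),psi),((*f,140+H),psi),((*rr,140+H),psi),((560,25,142+H),pe),((520,90,145+H),(pe+pp)/2),((480,200,147+H),pp),((*pk,150+H),pp),((*pk,H),pp)]
        t=track(kn,al,fl,q0)
        if t is None: continue
        qs,idx=t; qk=[exact(*kn[i],al,fl,qs[idx[i]]) for i in range(len(kn))]
        if any(x is None for x in qk): continue
        m=[simj(a,b,obs,47,(H,230,28) if i>0 else None,8)[0] for i,(a,b) in enumerate(zip(qk[:-1],qk[1:]))]
        mm=[(x[0]) for x in m[1:-1]]; cands.append((min(mm),psi,pp,fl,pe,m,kn,qk))
        print(round(min(mm),1),psi,pp,fl,pe,np.abs(cur-qk[6]).max().round(2),[ (x[0],x[1]) for x in m],flush=True)
cands.sort(key=lambda c:-c[0])
pickle.dump(cands,open('candR.pkl','wb'))
E
python3 pR.py
```

```text
13.7 -0.2 -0.65 1 -0.5 0.46 [(np.float64(13.5), 'b1'), (np.float64(13.7), 'armL'), (np.float64(21.8), 'pan'), (np.float64(25.0), 'pan'), (np.float64(28.0), 'pan'), (np.float64(39.4), 'pan'), (np.float64(-0.0), 'counter')]
13.7 -0.2 -0.65 1 -0.7 0.46 [(np.float64(13.5), 'b1'), (np.float64(13.7), 'armL'), (np.float64(20.5), 'pan'), (np.float64(25.0), 'pan'), (np.float64(28.0), 'pan'), (np.float64(39.4), 'pan'), (np.float64(-0.0), 'counter')]
11.0 -0.2 -0.65 0 -0.5 3.59 [(np.float64(10.4), 'bar'), (np.float64(11.0), 'bar'), (np.float64(23.0), 'pan'), (np.float64(25.0), 'pan'), (np.float64(28.0), 'pan'), (np.float64(39.4), 'pan'), (np.float64(-0.0), 'counter')]
11.0 -0.2 -0.65 0 -0.7 3.59 [(np.float64(10.4), 'bar'), (np.float64(11.0), 'bar'), (np.float64(23.0), 'pan'), (np.float64(25.0), 'pan'), (np.float64(28.0), 'pan'), (np.float64(39.4), 'pan'), (np.float64(-0.0), 'counter')]
13.7 -0.2 -0.5 1 -0.5 0.36 [(np.float64(13.5), 'b1'), (np.float64(13.7), 'armL'), (np.float64(21.8), 'pan'), (np.float64(25.0), 'pan'), (np.float64(28.0), 'pan'), (np.float64(39.4), 'pan'), (np.float64(-0.0), 'co
[... 8821 characters left out ...]
pan'), (np.float64(-0.0), 'counter')]
16.8 -0.05 -0.2 1 -0.7 0.47 [(np.float64(15.3), 'b1'), (np.float64(16.8), 'b1'), (np.float64(18.5), 'pan'), (np.float64(25.0), 'pan'), (np.float64(28.0), 'pan'), (np.float64(39.4), 'pan'), (np.float64(-0.0), 'counter')]
12.1 -0.05 -0.2 0 -0.5 3.61 [(np.float64(11.4), 'bar'), (np.float64(12.1), 'bar'), (np.float64(23.0), 'pan'), (np.float64(25.0), 'pan'), (np.float64(28.0), 'pan'), (np.float64(39.4), 'pan'), (np.float64(-0.0), 'counter')]
12.1 -0.05 -0.2 0 -0.7 3.61 [(np.float64(11.4), 'bar'), (np.float64(12.1), 'bar'), (np.float64(19.0), 'b1'), (np.float64(25.0), 'pan'), (np.float64(28.0), 'pan'), (np.float64(39.4), 'pan'), (np.float64(-0.0), 'counter')]
```

```bash
cat > go7.py <<'E'
from ex import *
from low import *
from h import grab,save
np.set_printoptions(precision=2,suppress=True)
c=[c for c in pickle.load(open('candR.pkl','rb')) if c[1:5]==(-.12,-.5,1,-.5)][0]
kn,qk=c[6],c[7];al,fl,H=.75,1,110
pickle.dump(dict(kn=kn,qk=qk,al=al,fl=fl,H=H),open('planR.pkl','wb'))
obs=dict(SC,**OBJ,jar=JA,BR=BR,b1=cyl(659,-51,27,245),b1n=cyl(659,-51,14,330))
cur=np.array(bot.get_state()["joint_pos"])
g=np.array(kn[6][0])+[0,0,45]
qh=exact(g,kn[6][1],al,fl,qk[6])
qm=exact((460,150,310),-.5,al,fl,(cur+qh)/2)
print(simj(cur,qm,obs,55),simj(qm,qh,obs,55),simj(cur,qh,obs,55))
assert simj(cur,qm,obs,55)[0][0]>12 and simj(qm,qh,obs,55)[0][0]>12
bot.movej(list(qm));bot.movej(list(qh)); bot.command_gripper(84)
print(bot.get_state()["time"])
p,R=pose(kn[7][0],kn[7][1],al,fl)
print(bot.line_to(list(p),feed=150,force_limit=8))
s=bot.get_state();print(s["time"],s["tcp_pos"]-p,s["joint_pos"],qk[7]); print(ft(20))
for n in("scene","side","wrist"):
    f=grab(n);save(f["image"],n+"7.png")
E
python3 go7.py
python3 - <<'E'
import cv2,numpy as np
a=cv2.imread('pics/scene7.png');b=cv2.imread('pics/wrist7.png')
cv2.imwrite('pics/g7.png',np.hstack([cv2.resize(a[180:330,320:470],(400,400)),cv2.resize(b,(400,400))]))
E
```

```text
((np.float64(30.2), 'armL', np.float64(0.09)), np.float64(0.202)) ((np.float64(55.9), 'BR', np.float64(1.0)), np.float64(0.012)) ((np.float64(-3.6), 'armL', np.float64(0.36)), np.float64(0.202))
19.975
False
21.425 [0.09 0.24 0.83] [-0.44  1.04 -0.94  1.99  1.6   1.58 -1.18] [-0.43  1.05 -0.96  1.99  1.6   1.6  -1.18]
[-0.31  0.09  0.1   0.35  0.46 -0.  ]
```

View pics/g7.png

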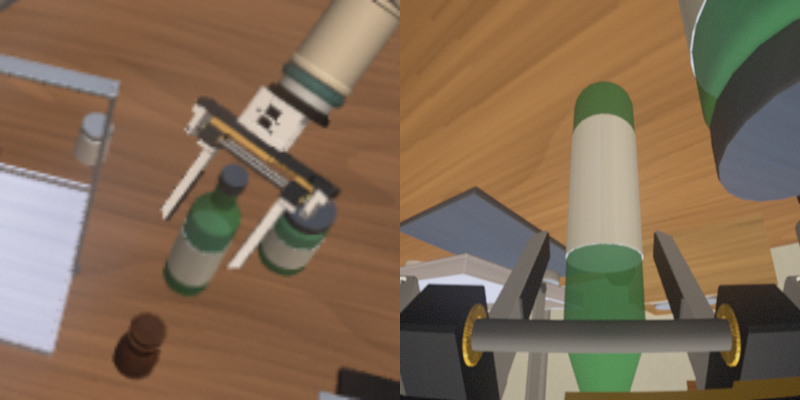

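```bash
cat > go8.py <<'E'
from ex import *
from low import *
from h import grab,save
np.set_printoptions(precision=2,suppress=True)
P=pickle.load(open('planR.pkl','rb'));kn,qk,al,fl,H=[P[k] for k in('kn','qk','al','fl','H')]
bot.command_gripper(40,40); print(bot.get_state()["grip_width"])
kk=[(tuple(np.array(kn[7][0])+[0,0,40]),kn[7][1])]+kn[::-1][1:]
p,R=pose(*kk[0],al,fl); bot.line_to(list(p),feed=80); 
q=np.array(bot.get_state()["joint_pos"])
qs,idx=track(kk,al,fl,q); Q=[exact(*kk[i],al,fl,qs[idx[i]]) for i in range(len(kk))]
obs=dict(SC,**OBJ,jar=JA,b1=cyl(659,-51,27,245),b1n=cyl(659,-51,14,330))
cs=[simj(a,b,obs,43,(H,230,28)) for a,b in zip(Q[:-1],Q[1:])]
for c in cs: print(c)
assert min(c[0][0] for c in cs[:-1])>11
for q in Q[1:-1]: bot.movej(list(q))
pickle.dump((kk,Q),open('execR.pkl','wb'))
bot.sleep(.3);print(ft(20)); s=bot.get_state();print(s["time"],s["tcp_pos"]-pose(*kk[-2],al,fl)[0],s["grip_width"])
for n in("scene","side"):
    f=grab(n);save(f["image"],n+"8.png")
E
python3 go8.py
python3 - <<'E'
import cv2,numpy as np
a=cv2.imread('pics/scene8.png');b=cv2.imread('pics/side8.png')
cv2.imwrite('pics/g8.png',np.hstack([cv2.resize(a[160:310,210:380],(400,353)),cv2.resize(b[120:300,170:370],(392,353))]))
E
```

```text
55.64477024428871
((np.float64(40.0), 'counter', np.float64(0.0)), np.float64(0.001))
((np.float64(39.4), 'pan', np.float64(1.0)), np.float64(0.004))
((np.float64(28.0), 'pan', np.float64(1.0)), np.float64(0.004))
((np.float64(25.0), 'pan', np.float64(1.0)), np.float64(0.001))
((np.float64(21.2), 'pan', np.float64(0.55)), np.float64(0.008))
((np.float64(19.2), 'armL', np.float64(0.55)), np.float64(0.001))
((np.float64(-27.1), 'pan', np.float64(0.91)), np.float64(0.002))
[ 0.07  0.02 -4.35  0.22  1.33  0.  ]
26.5417 [-0.05 -0.12  0.03] 55.03227314276703
```

View pics/g8.png

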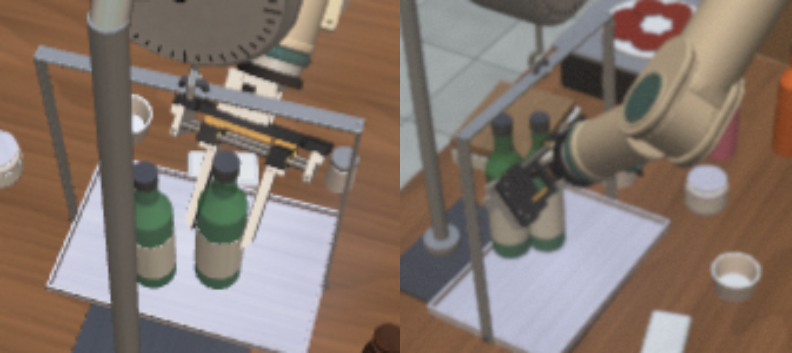

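```bash
cat > go9.py <<'E'
from ex import *
from low import *
np.set_printoptions(precision=2,suppress=True)
kk,Q=pickle.load(open('execR.pkl','rb'))
bot_p[0]=pose(*kk[-2],.75,1)[0]
foot=140
print(lower(32,40,10)); foot-=32
for i in range(12):
    F=lower(3,12,10); foot-=3; print(foot,F)
    if F[2]>-1.1: break
print(bot.get_state()["time"]); pickle.dump((bot_p[0],foot),open('lowR.pkl','wb'))
E
python3 go9.py
```

```text
[ 0.27 -0.02 -4.51  0.23  1.31 -0.  ]
105 [-0.24 -0.07 -4.7   0.2   1.33 -0.01]
102 [ 0.28 -0.2  -4.64  0.21  1.33 -0.01]
99 [ 0.14  0.02 -4.53  0.22  1.31 -0.01]
96 [ 0.07 -0.06 -4.44  0.22  1.31 -0.  ]
93 [ 0.21 -0.06 -4.6   0.23  1.32 -0.01]
90 [ 0.17 -0.08 -4.64  0.22  1.32  0.  ]
87 [ 0.14 -0.24 -4.2   0.21  1.27  0.  ]
84 [ 0.09 -0.4  -3.42  0.18  1.16 -0.04]
81 [-0.07 -0.37 -2.8   0.13  1.06 -0.05]
78 [-0.1  -0.45 -2.    0.08  0.94 -0.07]
75 [-0.17 -0.47 -1.18  0.04  0.84 -0.09]
72 [-0.2  -0.76 -0.52  0.    0.72 -0.12]
34.5583
```

```bash
cat > go10.py <<'E'
from ex import *
from low import *
from h import grab,save
np.set_printoptions(precision=2,suppress=True)
bot_p[0],foot=pickle.load(open('lowR.pkl','rb'))
F=lower(1.3,10,15);print(F)
for w in (57,59,62): bot.command_gripper(w)
print(ft(12),bot.get_state()["time"])
bot.command_gripper(70)
psi=-.12;d=np.array([np.cos(psi),np.sin(psi),0]);p0=bot_p[0]
print(bot.line_to(list(p0-62*d),feed=90,force_limit=6))
s=bot.get_state();print(s["time"],s["ft_force"],s["joint_pos"],s["tcp_pos"])
pickle.dump((p0,foot-1.3),open('lowR.pkl','wb'))
for n in("scene","side"):
    f=grab(n);save(f["image"],n+"10.png");pickle.dump(f,open(n+'10.pkl','wb'))
E
python3 go10.py
python3 - <<'E'
import cv2,numpy as np
a=cv2.imread('pics/scene10.png');b=cv2.imread('pics/side10.png')
cv2.imwrite('pics/g10.png',np.hstack([cv2.resize(a[160:310,210:380],(400,353)),cv2.resize(b[120:300,170:370],(392,353))]))
E
```

```text
[-0.02 -0.7  -0.2  -0.02  0.7  -0.12]
[-0.35 -0.8  -0.28  0.03  0.63 -0.13] 36.0917
False
37.3083 [-0.37 -0.35 -0.08] [ 0.4   0.84 -1.11  2.44  2.15  1.21 -0.79] [468.13  61.26 303.51]
```

View pics/g10.png

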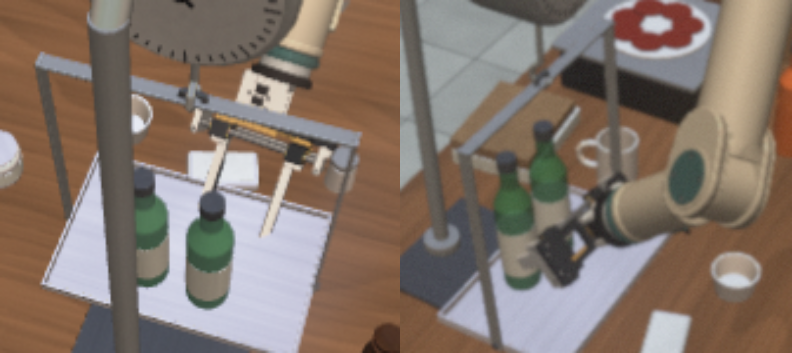

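```bash
cat > pJ.py <<'E'
from ex import *
from multiprocessing import Pool
import time
np.set_printoptions(precision=3,suppress=True)
cur=np.array([0.4,0.84,-1.11,2.44,2.15,1.21,-0.79])
H=65
kkR,QR=pickle.load(open('execR.pkl','rb'))
qe=QR[-4]  # entry config (560,25)
SCs=dict(SC); SCs['bar']=box((X0-9,Y0-173,400),(X0+9,Y0+173,450)); SCs['pan']=box((X0-108,Y0-169,40),(X0+108,Y0+169,100))
obs=dict(SCs,**OBJ)
for i,(x,y) in enumerate(((659,-51),(659,36))):
    obs['b%d'%i]=cyl(x,y,27,230);obs['bn%d'%i]=cyl(x,y,14,315)
f=(X0-50,Y0+0);pk=(471.,418.)
def job(a):
    al,psi,pp,seed=a
    fl=1
    kn=[((*f,55+H),psi),((*f,125+H),psi),((500,110,130+H),(psi+pp)/2),((465,260,130+H),pp),((*pk,130+H),pp),((*pk,H),pp)]
    rng=np.random.default_rng(seed)
    q0=[qe,cur][seed] if seed<2 else LO+rng.random(7)*(HI-LO)
    t=track(kn,al,fl,q0)
    if t is None: return
    qs,idx=t; qk=[exact(*kn[i],al,fl,qs[idx[i]]) for i in range(len(kn))]
    if any(x is None for x in qk): return
    ob=[obs,obs,obs,obs,obs]
    m=[simj(a_,b_,obs,45,(H,115,31) if 0<i<4 else None,8) for i,(a_,b_) in enumerate(zip(qk[:-1],qk[1:]))]
    mm=min(x[0][0] for x in m)
    return mm,al,psi,pp,np.abs(qk[4]-qe).max().round(2),[x[0][:2] for x in m],[x[1] for x in m],kn,qk
if __name__=="__main__":
    print(qe,kkR[-4])
    jobs=[(al,psi,pp,sd) for al in(.85,1.0,1.15) for psi in (-.8,-.5,-.2,.1) for pp in (-.5,-.2,.2,.6) for sd in (0,2)]
    with Pool() as P: r=[x for x in P.map(job,jobs,chunksize=1) if x]
    r.sort(key=lambda x:-(x[0]-8*x[4]))
    for x in r[:12]: print(x[:7])
    pickle.dump(r,open('candJ.pkl','wb'))
E
export OMP_NUM_THREADS=1; time timeout 500 python3 pJ.py
```

```text
[ 0.259  0.631 -1.124  2.337  1.664  1.285 -0.904] ((560, 25, 252), -0.5)
(np.float64(-0.9), 1.0, -0.8, 0.2, np.float64(0.53), [(np.float64(-0.9), 'pan'), (np.float64(18.3), 'b1'), (np.float64(29.1), 'pan'), (np.float64(88.8), 'pan'), (np.float64(44.1), 'counter')], [np.float64(0.001), np.float64(0.002), np.float64(0.002), np.float64(0.005), np.float64(0.005)])
(np.float64(-0.9), 1.0, 0.1, 0.2, np.float64(0.54), [(np.float64(-0.9), 'pan'), (np.float64(24.6), 'pan'), (np.float64(30.0), 'pan'), (np.float64(88.8), 'pan'), (np.float64(44.1), 'counter')], [np.float64(0.007), np.float64(0.005), np.float64(0.002), np.float64(0.005), np.float64(0.005)])
(np.float64(-0.9), 1.0, -0.5, 0.2, np.float64(0.55), [(np.float64(-0.9), 'pan'), (np.float64(25.0), 'pan'), (np.float64(29.8), 'pan'), (np.float64(88.8), 'pan'), (np.float64(44.1), 'counter')], [np.float64(0.003), np.float64(0.001), np.float64(0.0), np.float64(0.005), np.float64(0.005)])
(np.float64(-0.9), 1.0, -0.2, 0.2, np.float64(0.56), [(np.float64(-0.9), 'pan'), (np.float64(25.0), 'pan'), (np.float64(30.0), 'pan'), (np.float64(88.8), 'pa
[... 1805 characters left out ...]
 np.float64(0.002), np.float64(0.001), np.float64(0.004), np.float64(0.004)])
(np.float64(-0.9), 1.0, -0.8, -0.2, np.float64(0.68), [(np.float64(-0.9), 'pan'), (np.float64(18.3), 'b1'), (np.float64(30.0), 'pan'), (np.float64(88.8), 'pan'), (np.float64(44.1), 'counter')], [np.float64(0.001), np.float64(0.001), np.float64(0.0), np.float64(0.007), np.float64(0.002)])
(np.float64(-0.9), 1.0, -0.5, -0.2, np.float64(0.69), [(np.float64(-0.9), 'pan'), (np.float64(25.0), 'pan'), (np.float64(30.0), 'pan'), (np.float64(88.8), 'pan'), (np.float64(44.1), 'counter')], [np.float64(0.003), np.float64(0.002), np.float64(0.002), np.float64(0.007), np.float64(0.002)])
real	0m49.661s
user	3m9.383s
sys	0m0.324s
```

```bash
cat > go11.py <<'E'
from pJ import *
from low import *
from h import grab,save
c=[c for c in pickle.load(open('candJ.pkl','rb')) if c[1:4]==(1.0,-.5,.2)][0]
kn,qk=c[7],c[8];al,fl=1.0,1
ob=dict(obs,jar=JA)
cur=np.array(bot.get_state()["joint_pos"])
q1=exact((555,28,225),-.5,.75,1,qe)
g=np.array(kn[4][0])+[0,0,10]
qh=exact(g,kn[4][1],al,fl,qk[4])
qm=exact((455,200,250),-.15,.9,1,(q1+qh)/2)
ss=[simj(a,b,ob,50) for a,b in((cur,q1),(q1,qm),(qm,qh))]
for s in ss:print(s)
assert min(s[0][0] for s in ss)>11
for q in (q1,qm): bot.movej(list(q))
bot.movej(list(qh)); bot.command_gripper(86)
print(bot.get_state()["time"])
p,R=pose(kn[5][0],kn[5][1],al,fl)
print(bot.line_to(list(p),feed=150,force_limit=8))
s=bot.get_state();print(s["time"],s["tcp_pos"]-p,s["joint_pos"],qk[5]); print(ft(8))
pickle.dump((kn,qk),open('planJ.pkl','wb'))
for n in("scene","side","wrist"):
    f=grab(n);save(f["image"],n+"11.png")
E
python3 go11.py
python3 - <<'E'
import cv2,numpy as np
a=cv2.imread('pics/scene11.png');b=cv2.imread('pics/wrist11.png')
cv2.imwrite('pics/g11.png',np.hstack([cv2.resize(a[150:330,200:480],(440,400)),cv2.resize(b,(360,400))]))
E
```

```text
((np.float64(19.1), 'b1', np.float64(0.18)), np.float64(0.009))
((np.float64(38.2), 'b1', np.float64(0.0)), np.float64(0.102))
((np.float64(69.5), 'jar', np.float64(1.0)), np.float64(0.058))
40.0833
False
41.1667 [0.063 0.325 0.724] [-0.379  1.001 -0.984  2.135  1.845  1.158 -0.772] [-0.372  1.011 -0.998  2.135  1.846  1.172 -0.767]
[-0.1    0.247  0.085 -0.016  0.346 -0.006]
```

View pics/g11.png

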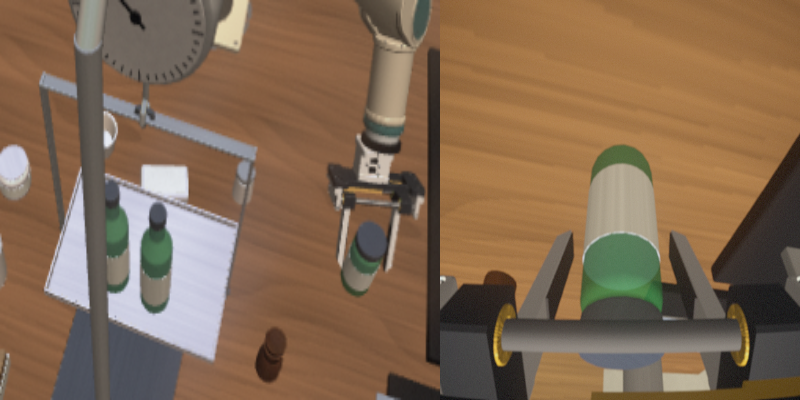

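```bash
cat > go12.py <<'E'
from pJ import *
from low import *
from h import grab,save,atz
f0=pickle.load(open('scene10.pkl','rb'))
print('bottles',atz(f0,(300.5,245.4),300),atz(f0,(271.5,236),298))
kn,qk=pickle.load(open('planJ.pkl','rb'));al,fl=1.0,1
bot.command_gripper(45,40); print(bot.get_state()["grip_width"])
kk=[(tuple(np.array(kn[5][0])+[0,0,40]),kn[5][1])]+kn[::-1][1:]
p,R=pose(*kk[0],al,fl); bot.line_to(list(p),feed=100)
q=np.array(bot.get_state()["joint_pos"])
qs,idx=track(kk,al,fl,q); Q=[exact(*kk[i],al,fl,qs[idx[i]]) for i in range(len(kk))]
cs=[simj(a,b,obs,46,(H,115,31)) for a,b in zip(Q[:-1],Q[1:])]
for c in cs: print(c)
assert min(c[0][0] for c in cs[:-1])>11
for q in Q[1:-1]: bot.movej(list(q))
pickle.dump((kk,Q),open('execJ.pkl','wb'))
bot.sleep(.2);print(ft(12)); s=bot.get_state();print(s["time"],s["tcp_pos"]-pose(*kk[-2],al,fl)[0],s["grip_width"])
for n in("scene","side"):
    f=grab(n);save(f["image"],n+"12.png")
E
python3 go12.py
python3 - <<'E'
import cv2,numpy as np
a=cv2.imread('pics/scene12.png');b=cv2.imread('pics/side12.png')
cv2.imwrite('pics/g12.png',np.hstack([cv2.resize(a[160:310,210:380],(400,353)),cv2.resize(b[120:300,170:370],(392,353))]))
E
```

```text
bottles [667.382  27.27  300.   ] [660.278 -51.908 298.   ]
61.408646923441815
((np.float64(40.0), 'counter', np.float64(0.0)), np.float64(0.002))
((np.float64(88.8), 'pan', np.float64(1.0)), np.float64(0.005))
((np.float64(29.8), 'pan', np.float64(0.73)), np.float64(0.0))
((np.float64(25.0), 'b1', np.float64(1.0)), np.float64(0.001))
((np.float64(-28.6), 'pan', np.float64(1.0)), np.float64(0.004))
[-0.085  0.068 -3.135  0.44   0.614 -0.011]
45.3167 [-0.172  0.485  0.107] 61.2531932412716
```

View pics/g12.png

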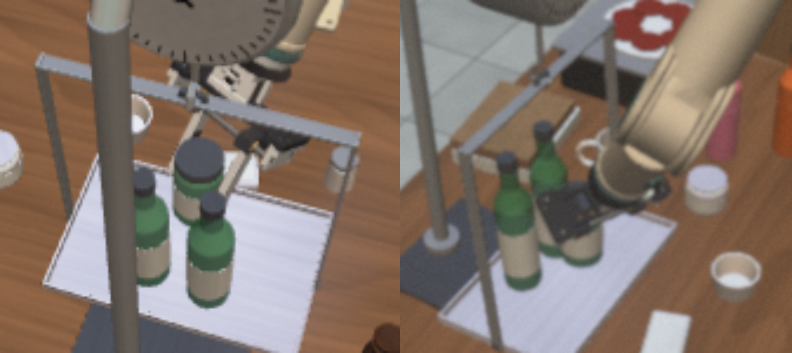

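```bash
cat > go13.py <<'E'
from ex import *
from low import *
np.set_printoptions(precision=2,suppress=True)
kk,Q=pickle.load(open('execJ.pkl','rb'))
bot_p[0]=pose(*kk[-2],1.0,1)[0]
foot=125
F=lower(33,40,6); foot-=33; print(foot,F)
for i in range(12):
    F=lower(3,12,8); foot-=3; print(foot,F)
    if F[2]>-.95: break
print(bot.get_state()["time"]); pickle.dump((bot_p[0],foot),open('lowJ.pkl','wb'))
E
python3 go13.py
```

```text
92 [-0.16 -0.05 -2.89  0.41  0.65  0.  ]
89 [-0.08 -0.25 -3.    0.43  0.66 -0.02]
86 [-0.03 -0.38 -3.18  0.45  0.63 -0.01]
83 [-0.2   0.1  -3.14  0.43  0.66 -0.  ]
80 [ 0.06 -0.24 -3.06  0.43  0.63  0.02]
77 [ 0.03  0.03 -3.04  0.44  0.62 -0.01]
74 [ 0.06 -0.18 -2.87  0.43  0.64 -0.01]
71 [ 0.16  0.16 -2.5   0.41  0.56  0.01]
68 [ 0.39  0.13 -1.68  0.39  0.46  0.  ]
65 [ 0.38  0.19 -0.97  0.33  0.34  0.01]
62 [ 0.5  -0.06 -0.38  0.28  0.23  0.05]
51.825
```

```bash
cat > go14.py <<'E'
from ex import *
from low import *
from h import grab,save
np.set_printoptions(precision=2,suppress=True)
bot_p[0],foot=pickle.load(open('lowJ.pkl','rb'))
F=lower(0.7,10,12);print(F)
for w in (63,65,68): bot.command_gripper(w)
print(ft(8),bot.get_state()["time"])
bot.command_gripper(80)
p0=bot_p[0]
print(bot.line_to(list(p0+[-8,0,35]),feed=60,force_limit=5))
print(bot.line_to(list(p0+[-14,0,85]),feed=100,force_limit=6))
s=bot.get_state();print(s["time"],s["ft_force"],s["joint_pos"])
for n in("scene","side"):
    f=grab(n);save(f["image"],n+"14.png");pickle.dump(f,open(n+'14.pkl','wb'))
E
python3 go14.py
python3 - <<'E'
import cv2,numpy as np
a=cv2.imread('pics/scene14.png');b=cv2.imread('pics/side14.png')
cv2.imwrite('pics/g14.png',np.hstack([cv2.resize(a[160:310,210:380],(400,353)),cv2.resize(b[120:300,170:370],(392,353))]))
E
```

```text
[ 0.48  0.14 -0.03  0.26  0.2   0.04]
[0.32 0.07 0.08 0.27 0.28 0.01] 53.2083
False
False
55.0333 [-0.35 -0.54  0.72] [ 0.43  0.59 -1.03  2.24  1.52  0.94 -0.59]
```

View pics/g14.png

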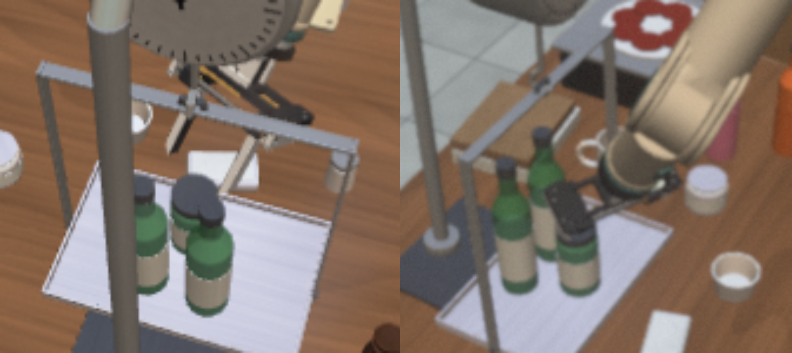

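```bash
cat > go15.py <<'E'
from pJ import *
from low import *
from h import grab,save
kk,Q=pickle.load(open('execJ.pkl','rb'))
cur=np.array(bot.get_state()["joint_pos"])
ob=dict(obs); ob['jp']=cyl(572,-10,31,180)
qa=exact((490,90,240),-.3,1.0,1,cur); qb=exact((450,240,260),.1,1.0,1,qa)
ss=[simj(a,b,ob,58) for a,b in((cur,qa),(qa,qb))];print(ss)
assert min(s[0][0] for s in ss)>8
bot.movej(list(qa));bot.movej(list(qb))
F=[]
for k in range(2):
    f=grab("scene");F.append(f["image"].astype(int)); 
    if k==0: bot.sleep(1.2)
print('diff',np.abs(cv2_blur(F[0])-cv2_blur(F[1]))[150:330,210:380].max() if 0 else np.abs(F[0]-F[1])[150:330,210:380].mean())
print(bot.get_state()["time"])
save(F[1].astype(np.uint8),"scene15.png");pickle.dump(f,open('scene15.pkl','wb'))
f=grab("side");save(f["image"],"side15.png");pickle.dump(f,open('side15.pkl','wb'))
E
python3 go15.py
python3 - <<'E'
import cv2,numpy as np
a=cv2.imread('pics/scene15.png');b=cv2.imread('pics/side15.png')
cv2.imwrite('pics/g15.png',np.hstack([cv2.resize(a[140:340,140:460],(480,300)),cv2.resize(b[110:310,170:370],(300,300))]))
E
```

```text
[((np.float64(13.3), 'jp', np.float64(0.0)), np.float64(0.001)), ((np.float64(73.9), 'jp', np.float64(0.0)), np.float64(0.001))]
diff 1.0689869281045752
57.675
```

View pics/g15.png

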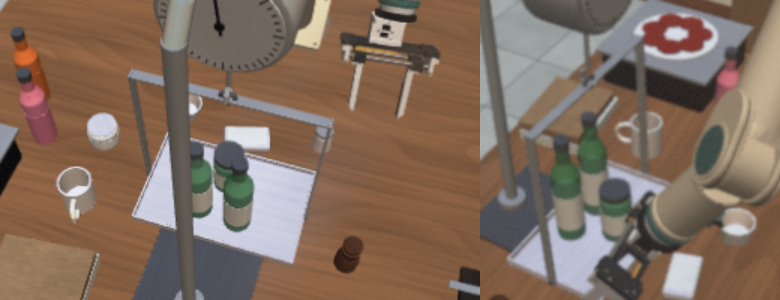

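Run:
```python
from h import *
import pickle
np.set_printoptions(precision=0,suppress=True)
a=pickle.load(open('scene15.pkl','rb'));b=pickle.load(open('side15.pkl','rb'))
for n,p,q in(("b1",(270,239.5),(242.7,189)),("b2",(299.3,248),(224.7,205.5)),("jar",(293,240.5),(259.3,236))):
    print(n,*tri((a,b),(p,q)))
bot.hand_in()
```

```text
b1 [658. -57. 276.] [np.float64(0.07350551301706666), np.float64(0.06982918908367065)]
b2 [662.  25. 276.] [np.float64(0.6361791673483481), np.float64(0.6169738374884136)]
jar [579. -11. 173.] [np.float64(0.7101655699646177), np.float64(0.7472573034842246)]
the job is handed in; nothing more can be done
```

The order is on the scale and handed in at about 58 s. I placed the bottle from y −426 first, then the bottle from y +305, both behind the frame, and then the jar in front. The orange and pink look-alikes were not touched.

- **Lowering:** each item was lowered in 3 mm steps, with smaller final ones. I let go only when the wrist force no longer showed its weight. On release the force changed by about 0.1 N or less, so I saw no sign of the pan dropping.
- **Positions:** the last pictures put the bottles about 36 and 40 mm behind the pan centre and 82 mm apart (90 was best). The jar is about 43 mm in front (50 was best). All are within the allowed ranges.
- **Final state:** all three stand upright with the gripper well clear. The surrounding objects that show in the last pictures look undisturbed. Two scene pictures 1.2 s apart showed no motion beyond image noise.
- **Disagreements:** early on, the measured pan height came out about 8 mm below the stated value. The final cap and lid heights were also 8–15 mm lower than expected. The first bottle met the pan close to the stated height, so I took these as pixel-reading errors and went by contact force instead.

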